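# Put the tea tin away and clamp the tea chest shut

### The job

Tea is over: take the green tin out of the pocket tray and stand it upright in the back compartment of the wooden tea chest, under the half-open lid, and let go of it. Then push the lid fully shut, and after that swing the red clamp all the way down flat onto the lid and bear down on it with about 20 N for a second, so that the lid's seal beds in, before you let go. Never push the lid or the clamp harder than 40 N, and leave the red tin, the cups and the sugar bowl where they are.

Things in the scene. Friction and masses are not known exactly. Their poses are not given: they have to be found in the camera images.
- chest: wooden tea chest, fixed, 170 deep (its x) x 240 wide (its y); origin at the centre of its underside, z up; front faces its -x (towards the robot). Walls 8 thick and 68 high, inner floor at z=8. A low divider (top at z=30) at x=-35 parts the front from the back compartment (x -32 to +77, y -112 to +112, blue floor).
- lid (a joint): stiff lid hinge, rad: 0 = shut, grows as the front edge rises, stop at 1.12; stays where left. Axis parallel to the chest's y through chest x=+85, z=68 (top of the back wall). Lid hollow, 170 long, 240 wide; shut, outer face 100 above the chest origin, inner 92. Starts part open, leaning forward over the back compartment. No handle: push the outer face near the front edge.
- lid_edge (a point): middle of the front edge of the lid, on its outer face (170 from the hinge along the lid, 32 above the hinge when shut)
- clamp (a joint): stiff hinge of the red clamp arm at the chest's front right, rad: 0 = down, flat on the shut lid, pointing to chest +x; grows as raised towards the robot (pi/2 upright, stop 2.0); stays where left. Axis parallel to chest y through chest x=-91.5, y=-85, z=106.5, on a brass bracket 30 wide. Arm 78 long, 24 wide, 10 thick, its middle plane through the axis.
- clamp_end (a point): middle of the free end of the red clamp arm, on the face that is up when the clamp is down (78 from the hinge along the arm, 5 off its middle plane)
- tray: light wooden pocket tray, fixed, 95 (its x) x 215 (its y), walls 20 high, with two square pockets 83 x 84 centred at y=+60 and y=-60, floor 6 above its origin (centre of its underside)
- green_tin: green round tea tin, 52 diameter, 80 high, about 0.16 kg, brass band; origin at the centre of its underside, z up; stands in either pocket of the tray
- red_tin: red tin of the same size, standing in the other pocket; stays there
- cup0: white porcelain cup, 74 diameter, 55 high, in the row on the cupboard-shelf; origin under its centre; bystander
- cup1: white porcelain cup, 74 diameter, 55 high, in the row on the cupboard-shelf; origin under its centre; bystander
- cup2: white porcelain cup, 74 diameter, 55 high, in the row on the cupboard-shelf; origin under its centre; bystander
- cup3: white porcelain cup, 74 diameter, 55 high, in the row on the cupboard-shelf; origin under its centre; bystander
- sugar_bowl: glass sugar bowl, 94 diameter, 93 high, in the row; origin under its centre; bystander
Mind the look-alikes: they are no part of the job. Leave any black or purple look-alike of the green_tin alone. Several things have the shape of the red_tin; the one meant has the colours described above.

How it is judged (in metres and radians):
On the way, in this order (a step that is already met when the one before it is completed fails the run):
1. the green tin stands upright on the floor of the back compartment, released, the lid still open and the clamp still raised (x of green_tin in the frame of chest between -0.012 and 0.058 m and y of green_tin in the frame of chest between -0.092 and 0.092 m and z of green_tin in the frame of chest between 0.003 and 0.014 m and angle between green_tin's own z axis and vertical below 0.12 rad and contact force between the fingers and green_tin below 0.2 N and value of joint lid above 0.3 rad and value of joint clamp above 1 rad), for 0.2 s.
2. the lid is fully shut over the tin while the clamp is still raised (x of green_tin in the frame of chest between -0.012 and 0.058 m and y of green_tin in the frame of chest between -0.092 and 0.092 m and z of green_tin in the frame of chest between 0.003 and 0.014 m and angle between green_tin's own z axis and vertical below 0.12 rad and value of joint lid below 0.03 rad and value of joint clamp above 0.7 rad), for 0.2 s.
3. the clamp is fully down on the shut lid and the fingers bear on it with 12 to 40 N for 0.5 s (value of joint lid below 0.03 rad and value of joint clamp below 0.06 rad and contact force between the fingers and clamp above 12 N), for 0.5 s.
At the end, for the whole second after the job is handed in: the green tin stands upright (within 0.12 rad) at rest on the floor of the back compartment, the lid is shut (within 0.03 rad), the clamp is down (within 0.06 rad), and the red tin, cups and sugar bowl stand upright (within 0.2 rad), none moved by over 30 mm (x of green_tin in the frame of chest between -0.012 and 0.058 m and y of green_tin in the frame of chest between -0.092 and 0.092 m and z of green_tin in the frame of chest between 0.003 and 0.014 m and angle between green_tin's own z axis and vertical below 0.12 rad and value of joint lid below 0.03 rad and value of joint clamp below 0.06 rad and linear speed of green_tin below 0.02 m/s and angle between each of cup0, cup1, cup2, cup3, sugar_bowl, red_tin's own z axis and vertical below 0.2 rad); the robot touches nothing.
It fails at once if the lid is pressed with more than 40 N (contact force between anything else and lid above 40 N).
It fails at once if the clamp is pressed with more than 40 N (contact force between anything else and clamp above 40 N).
It fails at once if the red tin, a cup or the sugar bowl is moved by more than 30 mm (distance of any of cup0, cup1, cup2, cup3, sugar_bowl, red_tin from where it was at the start of the episode above 0.03 m).
It also fails if it takes over 72 s, if anything falls off the work surface, if the arm or the gripper's body presses on something with over 40 N, if the wrist force passes 120 N, or if a joint passes its speed limit or range.

### The arm

A 6-joint arm with a two-finger parallel gripper is mounted at the origin on the work surface. World frame = base frame: x ahead of the robot, y to its left, z up, the work surface at z = 0. Lengths are in m, angles in degrees, forces in N, time in s.
With the tool pointing down it reaches from about 0.375 to 0.9 m from the base axis. Payload 3.1 kg.
Tool frame: the origin (TCP) lies on the centre line of the jaws, within the pads' length; the fingertips stand 19 mm ahead of it and the grasp point (between the pads) is the TCP (tips_ahead is the distance from the TCP to the fingertips, in m); z points along the fingers, y is the line along which they close (so a half turn about z gives the same grasp; the last joint's range is limited). The gripper opens to 87 mm and grips with 3 to 60 N. Pads are 19 mm wide; open, the fingers measure 117 mm over their backs; the gripper's body (75 mm by 190 mm) begins 51 mm behind the grasp point.
Start: joints at [-80.701, 30.224, 82.088, -0, 67.689, -10.227], TCP at [0.209, -0.589, 0.203] pointing down, gripper open.
Joint ranges: [-176.69, 176.69], [-43.24, 126.21], [12.49, 139.97], [-82, 262], [0, 151.66], [-163.58, 163.58]. Speed limits (degrees/s): [159.86, 159.86, 180, 180, 180, 180].

### API

Orientations are given as a 3x3 rotation matrix whose columns are the frame's x, y, z axes.
In Python, from rig import read_state, capture, hand_in, trace, landmark_of, tips_ahead gives the robot as it stands.
- The arm moves only by the shell command python3 -m jog 'ROWS'. ROWS is JSON, a list of rows, each an object of numbers: "tx", "ty", "tz": the shift along the tool's x, y, z in cm; "roll": the turn about the tool's z in rad; "jaw": the opening, from 0 (shut) to 1 (fully open). A call has 1 to 8 rows; each row shifts and turns the commanded pose from where the row before left it, along the tool's axes as they then stand; what a row does not reach is not made up. A row lasts 1/10 s, in which the tool goes at most 50 mm and 8.59 degrees, less where a joint would pass 70% of its speed; a pose out of reach is approached as far as the arm can. A call with a gripper value outside its range is refused whole. The fingers move at their own pace and stop on an object; the grip force is fixed at half the most. Time passes only in rows, so rows that do not move let the fingers close. It gives the time, the measured TCP pose, the force, the opening and the grip force at its end, in the units of the state.
- read_state(): the state, without advancing time (a new reading comes with each control period).
- capture(name): name is "scene" or "top" or "wrist"; returns a dict with "img" (480x640x3 uint8, red, green, blue), "vertical_fov" (degrees; the focal length in pixels is half the picture's height over the tangent of half this angle, whatever the lens; pixels are square), "cx", "cy" (the principal point, pixels), "cam_to_world" (4x4, takes a point from camera to world coordinates); the wrist camera has in their place "tool_from_camera" (4x4, takes a point from camera to tool coordinates, whose origin is the TCP and whose axes are the flange's). Camera axes: x right, y up, looking along -z (the intrinsics and any distortion apply to the point x, -y, -z); pixel columns grow to the right and rows downward; lengths in m; the calibration is good to about 2 mm. The wrist camera is an equidistant fisheye: a pixel r from the principal point sees the ray r / f radians off the axis. A picture is of the moment at which its call begins: read the wrist's pose just before it. There is no depth.
- hand_in(): hands the job in; it is judged then, once.
Trained networks look in the newest picture that a camera, given by its name, has taken for a name from the list of things; names that differ only in an ending like _2 or _b are one class to them, and where a whole thing is asked for, a point or a joint stands for the part that bears it (a point fixed in the world has none). Each returns a list of dicts, best first, with "p" (0 to 1); they miss things now and then, are a little off and sometimes report something else, mostly with a low value. They report only what shows in the picture. A call takes as long as a camera call. They do not tell look-alikes from the thing itself.
- trace(camera, thing): "pixels" (480x640 bool, what is visible of it) and "bbox" ([left, top, width, height] in pixels, round what is visible of it).
- landmark_of(camera, thing): "point" ([row, column] in pixels: a listed point, or the origin of a listed thing).
The state is a dict: "time_s": time; "joint_positions": joint angles; "qvel": joint speeds; "tau": joint torques, N m; "position": TCP position; "tcp_rot": TCP orientation; "force": force on the tool from outside, world axes, zero at the start; "moment": the same for the moment, N m; "opening": opening from 0.0 (shut) to 1.0 (fully open); "grasp_force": force on a finger pad.
Only numpy, scipy, OpenCV 4.12 (cv2) and the standard library are available. Lean on these libraries where they do the work, as an engineer would, in place of code of your own. Each camera call takes 0.05 s, during which the arm holds its last target. There are 200 camera calls.

## Working session

There is one attempt and no reset: what is moved stays moved. The work goes in short steps, Python scripts to look and compute and a shell command to move; the robot and the scene stay as the last step left them, time stands still between calls to the robot, and variables do not carry over. Pictures are saved under pics/ and viewed, at most 10 in all, crops included, and the job is handed in when it is done.

```bash
mkdir -p pics; ls
cat > h.py <<'E'
import numpy as np, cv2
from rig import *
def ray(c,row,col,st=None):
    f=240/np.tan(np.radians(c["vertical_fov"])/2)
    u=(col-c["cx"])/f; v=(row-c["cy"])/f
    if "cam_to_world" in c:
        d=np.array([u,-v,-1]); T=np.array(c["cam_to_world"])
    else:
        r=np.hypot(u,v); s=np.sin(r)/max(r,1e-9)
        d=np.array([u*s,-v*s,-np.cos(r)]); W=np.eye(4); W[:3,:3]=st["tcp_rot"]; W[:3,3]=st["position"]; T=W@np.array(c["tool_from_camera"])
    d=T[:3,:3]@d
    return T[:3,3],d/np.linalg.norm(d)
def proj(c,P,st=None):
    f=240/np.tan(np.radians(c["vertical_fov"])/2)
    if "cam_to_world" in c: T=np.array(c["cam_to_world"])
    else:
        W=np.eye(4); W[:3,:3]=st["tcp_rot"]; W[:3,3]=st["position"]; T=W@np.array(c["tool_from_camera"])
    q=(np.asarray(P)-T[:3,3])@T[:3,:3]; x,y,z=q[...,0],-q[...,1],-q[...,2]
    if "cam_to_world" in c: return np.stack([c["cy"]+f*y/z,c["cx"]+f*x/z],-1)
    r=np.hypot(x,y); th=np.arctan2(r,z); 
    return np.stack([c["cy"]+f*th*y/r,c["cx"]+f*th*x/r],-1)
def atz(c,row,col,z,st=None):
    o,d=ray(c,row,col,st); return o+d*(z-o[2])/d[2]
def tri(rs):
    A=sum(np.eye(3)-np.outer(d,d) for o,d in rs); b=sum((np.eye(3)-np.outer(d,d))@o for o,d in rs)
    return np.linalg.solve(A,b)
def save(c,n): cv2.imwrite("pics/"+n,c["img"][:,:,::-1])
E
python3 - <<'E'
from h import *
C={}
for n in("scene","top"):
    c=C[n]=capture(n); save(c,n+"0.png"); print(n,c["vertical_fov"],[k for k in c if k!='img'],np.round(c["cam_to_world"],3).tolist())
    for t in "chest lid lid_edge clamp clamp_end tray green_tin red_tin cup0 sugar_bowl".split():
        print(t,[(round(d["p"],2),np.round(d["point"]).tolist()) for d in landmark_of(n,t)][:6])
s=read_state(); print(s)
E
```

```text
pics
scene 50.91304430067319 ['vertical_fov', 'cx', 'cy', 'cam_to_world'] [[0.097, -0.589, 0.802, 1.334], [0.995, 0.037, -0.093, -0.151], [0.025, 0.807, 0.59, 0.636], [0.0, 0.0, 0.0, 1.0]]
chest [(0.58, [254.0, 450.0])]Traceback (most recent call last):
  File "<stdin>", line 6, in <module>
ValueError: it knows: chest, clamp_end, cup, green_tin, lid_edge, red_tin, sugar_bowl, tray
```

Run:
```python
from h import *
for n in("scene","top"):
    c=capture(n); save(c,n+"0.png"); print(n,c["vertical_fov"],np.round(c["cam_to_world"],3).tolist())
    for t in "chest lid_edge clamp_end tray green_tin red_tin cup sugar_bowl".split():
        print(t,[(round(d["p"],2),np.round(d["point"],1).tolist()) for d in landmark_of(n,t)][:6])
s=read_state(); print(s)
```

```text
scene 50.91304430067319 [[0.097, -0.589, 0.802, 1.334], [0.995, 0.037, -0.093, -0.151], [0.025, 0.807, 0.59, 0.636], [0.0, 0.0, 0.0, 1.0]]
chest [(0.83, [253.9, 453.1])]
lid_edge [(0.64, [160.5, 478.6])]
clamp_end [(0.66, [148.0, 404.8]), (0.43, [258.0, 241.1])]
tray [(0.7, [254.9, 241.8])]
green_tin [(0.84, [227.6, 196.2]), (0.72, [258.8, 218.7]), (0.69, [276.2, 148.3])]
red_tin [(0.68, [261.8, 331.0]), (0.58, [252.6, 273.1])]
cup [(0.95, [316.9, 411.5]), (0.71, [314.3, 458.5]), (0.63, [323.4, 357.3]), (0.61, [324.6, 300.6])]
sugar_bowl [(0.63, [326.1, 240.9])]
top 55.99873225980859 [[-0.018, 0.997, -0.071, 0.529], [-1.0, -0.018, -0.003, -0.073], [-0.004, 0.071, 0.997, 1.029], [0.0, 0.0, 0.0, 1.0]]
chest [(0.6, [259.9, 208.6])]
lid_edge [(0.77, [241.0, 173.2]), (0.2, [314.3, 232.9])]
clamp_end [(0.6, [315.5, 232.7])]
tray [(0.76, [260.3, 390.4])]
green_tin [(0.88, [309.8, 437.1]), (0.8, [241.8, 466.8]), (0.61, [255.1, 414.2])]
red_tin [(0.86, [259.3, 320.1]), (0.63, [262.5, 369.9])]
cup [(0.93, [177.0, 345.5]), (0.88, [174.9, 306.1]), (0.62, [178.9, 229.5]), (0.6, [177.0, 266.7])]
s
[... 157 characters left out ...]
386522e-03,
        6.76881979e+01, -1.02264872e+01]), 'qvel': array([-0.01744184,  0.05026834,  0.06629677, -0.03219695, -0.02451413,
        0.00941631]), 'tau': array([ 2.73841961e-04, -4.40023077e+01, -1.76988262e+01,  6.33417279e-02,
        5.01487800e-02,  6.13519774e-06]), 'position': array([ 0.20891187, -0.58902571,  0.20334697]), 'tcp_rot': array([[ 9.42513681e-01,  3.34167561e-01,  4.45637700e-05],
       [ 3.34167561e-01, -9.42513682e-01,  7.01327226e-06],
       [ 4.43455711e-05,  8.28166128e-06, -9.99999999e-01]]), 'force': array([-0.59963796, -0.93562802,  0.6070716 ]), 'moment': array([ 0.00873784,  0.04305746, -0.02105487]), 'grasp_force': 0.0, 'opening': 0.9986851484787874}
```

View pics/scene0.png

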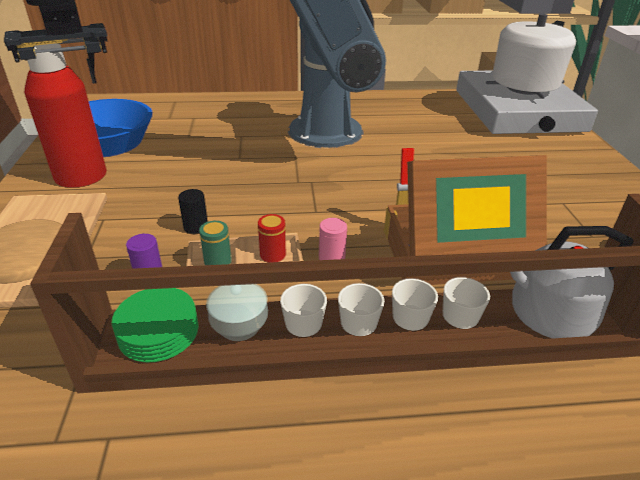

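View pics/top0.png

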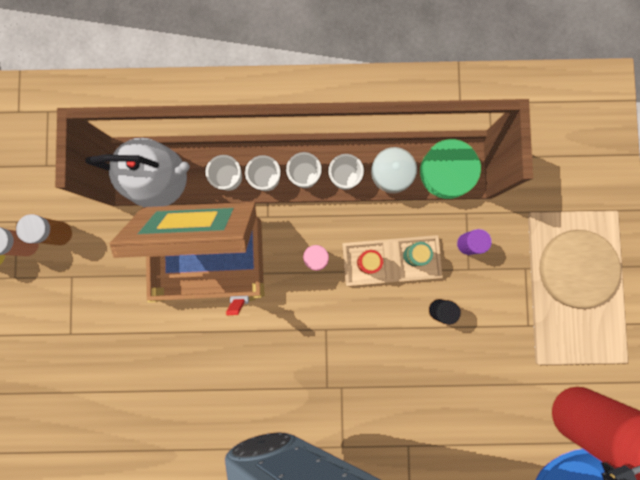

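The top view shows the chest at cols 148–262, rows 205–300, with its raised red clamp at (305,235). The tray is at cols 345–440: the red tin at (261,370), the green tin at (254,418). The black, purple and pink tins are look-alikes.

Run:
```python
from h import *
cs=capture("scene"); ct=capture("top")
def rs(a,b): return tri([ray(cs,*a),ray(ct,*b)])
print("chest",rs((253.9,453.1),(259.9,208.6)),atz(ct,259.9,208.6,0))
print("edge",rs((160.5,478.6),(241,173.2)))
print("cl",rs((148,404.8),(315.5,232.7)))
print("tray",rs((254.9,241.8),(260.3,390.4)),atz(ct,260.3,390.4,0))
print("green",rs((258.8,218.7),(255.1,414.2)),atz(ct,255.1,414.2,.006))
print("red",rs((252.6,273.1),(262.5,369.9)),atz(ct,262.5,369.9,.006))
for n,c in(("top",ct),("scene",cs)):
  for t in("green_tin","tray","chest","lid_edge"):
    for d in trace(n,t)[:4]:
        print(n,t,round(d["p"],2),d["bbox"])
im=ct["img"]
cv2.imwrite("pics/topcrop.png",cv2.resize(im[190:330,100:300][:,:,::-1],(800,560),interpolation=cv2.INTER_CUBIC))
```

```text
chest [5.75380671e-01 2.01190494e-01 3.20240537e-04] [0.57528155 0.20078083 0.        ]
edge [0.59916314 0.20103066 0.22652531]
cl [0.46246913 0.10681841 0.1818643 ]
tray [ 0.56637509 -0.21584505  0.01279254] [ 0.56691065 -0.21405827  0.        ]
green [ 0.57707474 -0.26413289  0.01511807] [ 0.5775105  -0.26750159  0.006     ]
red [ 0.56251045 -0.16244085  0.01318396] [ 0.56253665 -0.16667231  0.006     ]
top green_tin 0.84 [426.4, 298.4, 34.0, 24.7]
top green_tin 0.64 [400.9, 241.6, 30.0, 25.7]
top green_tin 0.55 [453.7, 230.1, 37.3, 22.6]
top tray 0.68 [341.5, 237.3, 101.5, 49.6]
top tray 0.49 [244.1, 156.8, 34.9, 34.0]
top tray 0.26 [331.0, 155.3, 32.8, 33.4]
top lid_edge 0.8 [109.3, 203.4, 148.4, 58.9]
scene green_tin 0.8 [200.5, 218.1, 32.7, 47.4]
scene green_tin 0.78 [178.0, 189.7, 31.7, 45.7]
scene green_tin 0.7 [126.0, 233.9, 37.6, 35.3]
scene tray 0.56 [258.3, 214.9, 27.3, 43.9]
scene chest 0.93 [383.8, 147.7, 165.2, 132.8]
scene lid_edge 0.71 [408.3, 152.5, 139.7, 102.7]
```

View pics/topcrop.png

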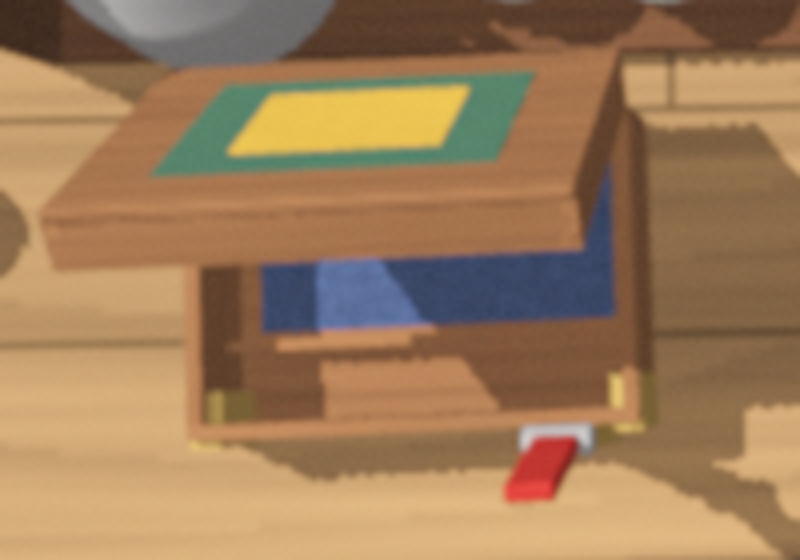

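Run:
```python
from h import *
from scipy.optimize import least_squares
cs=capture("scene"); ct=capture("top")
def lid(s,y,h,t): return [.085-s*np.cos(t)+h*np.sin(t),y,.068+s*np.sin(t)+h*np.cos(t)]
def cl(p): return [-.0915+.078*np.cos(p)-.005*np.sin(p),-.085,.1065+.078*np.sin(p)+.005*np.cos(p)]
def W(q,P):
    c,s=np.cos(q[2]),np.sin(q[2]); P=np.array(P); return np.stack([q[0]+c*P[:,0]-s*P[:,1],q[1]+s*P[:,0]+c*P[:,1],P[:,2]],1)
def res(q):
    t,p=q[3],q[4]
    a=W(q,[[-.085,.12,.068],[-.085,-.12,.068],lid(.17,.12,.032,t),lid(.17,-.12,.032,t),lid(0,.12,.032,t),lid(0,-.12,.032,t),lid(.17,0,.032,t),cl(p),[0,0,0]])
    r=proj(ct,a)-np.array([[298,148],[296.2,260],[244.3,110.5],[238.8,243.7],[207,141.3],[203,255],[241,173.2],[315.5,232.7],[259.9,208.6]])
    b=proj(cs,a[[6,7,8]])-np.array([[160.5,478.6],[148,404.8],[253.9,453.1]])
    return np.r_[r.ravel(),b.ravel()]
s=least_squares(res,[.575,.2,0,.9,1.7],loss="soft_l1"); print("chest",s.x,np.round(res(s.x),1).reshape(-1,2).tolist())
print(W(s.x,[lid(.17,0,.032,s.x[3]),lid(.17,0,0,s.x[3]),cl(s.x[4]),[.02,0,.008],[-.0915,-.085,.1065]]))
a=np.linspace(0,2*np.pi,60)
def bb(q,c):
    P=np.concatenate([np.stack([q[0]+.026*np.cos(a),q[1]+.026*np.sin(a),z+0*a],1) for z in(.006,.086)]); p=proj(c,P); return p.min(0),p.max(0)
def rt(q,bt,bs):
    l,h=bb(q,ct); L,H=bb(q,cs)
    return [l[1]-bt[0],l[0]-bt[1],h[1]-bt[0]-bt[2],h[0]-bt[1]-bt[3],L[1]-bs[0],L[0]-bs[1],H[1]-bs[0]-bs[2]]
z=least_squares(rt,[.57,-.265],args=([400.9,241.6,30,25.7],[200.5,218.1,32.7,47.4]),loss="soft_l1"); print("green",z.x,np.round(z.fun,1),rt(z.x,[400.9,241.6,30,25.7],[200.5,218.1,32.7,47.4]))
```

```text
chest [0.57639114 0.19676372 0.02624179 1.01572921 1.8366107 ] [[2.6, -1.5], [-0.6, -0.5], [0.0, -1.5], [-0.4, -0.0], [0.2, 0.5], [-0.8, 0.2], [0.3, 3.1], [0.3, -0.5], [-0.5, 1.8], [-1.8, -0.1], [0.4, 1.1], [0.6, -2.3]]
[[0.59898899 0.19735687 0.22934107]
 [0.57180267 0.19664328 0.21247706]
 [0.46184705 0.10872791 0.18044708]
 [0.59638426 0.1972885  0.008     ]
 [0.48715294 0.10939214 0.1065    ]]
green [ 0.57522822 -0.26220266] [-0.5  0.3  0.5  0.3  0.2  1.9 -0.1] [np.float64(-0.4650246370898685), np.float64(0.2854412106056827), np.float64(0.4732131008831857), np.float64(0.31587902040685734), np.float64(0.16506974199023716), np.float64(1.8509919824118697), np.float64(-0.11552393083970003)]
```

```bash
python3 -m jog '[{"roll":0.105},{"roll":0.105},{"roll":0.104},{"tx":3.4,"ty":-2.9},{"tx":3.4,"ty":-2.9},{"tx":3.4,"ty":-2.9},{"tx":3.4,"ty":-2.9},{"tx":3.4,"ty":-2.9}]'; python3 -m jog '[{"tx":3.4,"ty":-2.9},{"tx":3.4,"ty":-2.9},{"tx":3.4,"ty":-2.9},{"tx":3.4,"ty":-2.9},{"tx":3.4,"ty":-2.9},{}]'
```

```text
$[0]: bad value
$[0]: bad value
```

Run:
```python
from h import *
s=read_state(); c=capture("wrist"); save(c,"w1.png"); save(capture("scene"),"s1.png")
print(s["time_s"],s["position"],np.round(s["tcp_rot"],3).tolist(),np.round(c["tool_from_camera"],3).tolist())
for t in("green_tin","red_tin"):
  for d in landmark_of("wrist",t): print(t,d["p"],d["point"],atz(c,*d["point"],.006,s))
  for d in trace("wrist",t): print(d["p"],d["bbox"])
```

```text
1.6 [ 0.20890928 -0.58902529  0.20336548] [[0.942, 0.334, 0.0], [0.334, -0.942, -0.0], [-0.0, 0.0, -1.0]] [[-0.0, 0.955, 0.297, 0.081], [1.0, 0.0, -0.0, 0.0], [-0.0, 0.297, -0.955, -0.181], [0.0, 0.0, 0.0, 1.0]]
```

View pics/w1.png

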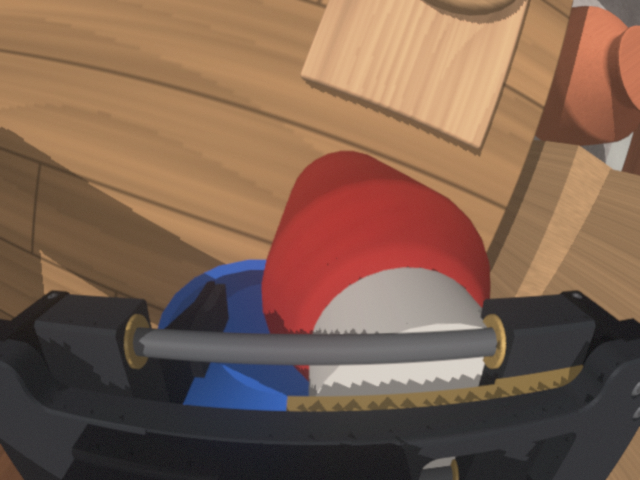

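View pics/s1.png

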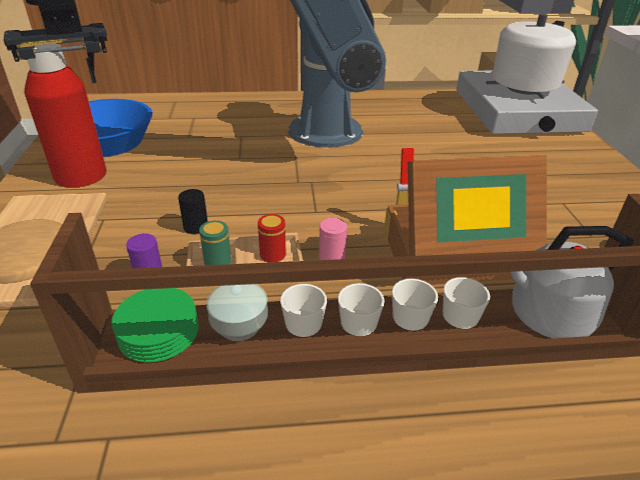

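The fire extinguisher and the blue bowl are under the start pose, and the gripper is visible at top left of the scene view. The rows apparently need every key. The camera sits on tool +x, so I'll turn it to face the robot, clear of the lid.

```bash
R='{}'; python3 -m jog '[{"tx":0,"ty":0,"tz":-1,"roll":-0.149,"jaw":1},{"tx":0,"ty":0,"tz":-1,"roll":-0.149,"jaw":1},{"tx":0,"ty":0,"tz":0,"roll":-0.149,"jaw":1},{"tx":0,"ty":0,"tz":0,"roll":-0.149,"jaw":1},{"tx":0,"ty":0,"tz":0,"roll":-0.149,"jaw":1},{"tx":0,"ty":0,"tz":0,"roll":-0.149,"jaw":1},{"tx":0,"ty":0,"tz":0,"roll":-0.149,"jaw":1}]' && python3 -m jog '[{"tx":0,"ty":0,"tz":0,"roll":-0.149,"jaw":1},{"tx":0,"ty":0,"tz":0,"roll":-0.149,"jaw":1},{"tx":0,"ty":0,"tz":0,"roll":-0.149,"jaw":1},{"tx":0,"ty":0,"tz":0,"roll":-0.149,"jaw":1},{"tx":0,"ty":0,"tz":0,"roll":-0.149,"jaw":1},{"tx":0,"ty":0,"tz":0,"roll":-0.149,"jaw":1}]' && python3 -m jog '[{"tx":0,"ty":0,"tz":0,"roll":-0.149,"jaw":1},{"tx":0,"ty":0,"tz":0,"roll":-0.149,"jaw":1},{"tx":0,"ty":0,"tz":0,"roll":-0.149,"jaw":1},{"tx":0,"ty":0,"tz":0,"roll":-0.149,"jaw":1},{"tx":0,"ty":0,"tz":0,"roll":-0.149,"jaw":1},{"tx":0,"ty":0,"tz":0,"roll":-0.149,"jaw":1},{"tx":0,"ty":0,"tz":0,"roll":0,"jaw":1}]'
```

```text
time_s: 2.6
position: [0.2089, -0.589, 0.2234]
tcp_rot: [[0.18, 0.984, 0.0], [0.984, -0.18, -0.0], [-0.0, 0.0, -1.0]]
force: [-0.0, 0.2, 0.2]
opening: 0.996
grasp_force: 0.0
time_s: 3.2
position: [0.2089, -0.589, 0.2233]
tcp_rot: [[-0.654, 0.756, 0.0], [0.756, 0.654, 0.0], [0.0, 0.0, -1.0]]
force: [0.1, -0.4, 0.1]
opening: 1.003
grasp_force: 0.0
time_s: 3.9
position: [0.2436, -0.5785, 0.2206]
tcp_rot: [[-0.999, 0.024, -0.045], [0.025, 1.0, -0.013], [0.045, -0.014, -0.999]]
force: [0.5, -0.0, -0.2]
opening: 1.008
grasp_force: 0.0
```

```bash
python3 -m jog '[{"tx":-3.67,"ty":3.18,"tz":0,"roll":0,"jaw":1},{"tx":-3.67,"ty":3.18,"tz":0,"roll":0,"jaw":1},{"tx":-3.67,"ty":3.18,"tz":0,"roll":0,"jaw":1},{"tx":-3.67,"ty":3.18,"tz":0,"roll":0,"jaw":1},{"tx":-3.67,"ty":3.18,"tz":0,"roll":0,"jaw":1}]' && python3 -m jog '[{"tx":-3.67,"ty":3.18,"tz":0,"roll":0,"jaw":1},{"tx":-3.67,"ty":3.18,"tz":0,"roll":0,"jaw":1},{"tx":-3.67,"ty":3.18,"tz":0,"roll":0,"jaw":1},{"tx":-3.67,"ty":3.18,"tz":0,"roll":0,"jaw":1},{"tx":-3.67,"ty":3.18,"tz":0,"roll":0,"jaw":1},{"tx":0,"ty":0,"tz":0,"roll":0,"jaw":1}]'
python3 - <<'E'
from h import *
s=read_state(); c=capture("wrist"); save(c,"w2.png"); save(capture("scene"),"s2.png")
print(s["time_s"],s["position"],s["joint_positions"],np.round(s["tcp_rot"],3).tolist())
for t in("green_tin","red_tin"):
  for d in landmark_of("wrist",t): print(t,d["p"],d["point"],atz(c,*d["point"],.006,s))
  for d in trace("wrist",t): print(d["p"],d["bbox"])
a=cv2.imread("pics/w2.png"); b=cv2.imread("pics/s2.png")[0:300,100:420]
cv2.imwrite("pics/ws2.png",np.hstack([cv2.resize(a,(400,300)),b[:, :320]]))
E
```

```text
time_s: 4.4
position: [0.4291, -0.4255, 0.21]
tcp_rot: [[-0.998, 0.03, -0.047], [0.03, 0.999, -0.014], [0.046, -0.016, -0.999]]
force: [0.7, -0.7, 0.4]
opening: 0.999
grasp_force: 0.0
time_s: 5.0
position: [0.6201, -0.2683, 0.1984]
tcp_rot: [[-0.999, 0.023, -0.044], [0.023, 1.0, -0.013], [0.044, -0.014, -0.999]]
force: [-0.5, -1.4, -0.2]
opening: 1.001
grasp_force: 0.0
5.0 [ 0.62009503 -0.2682993   0.19838355] [ -31.90113838   35.49351854   72.62181067   -2.0387318    73.65802614
 -119.98403753] [[-0.999, 0.023, -0.044], [0.023, 1.0, -0.013], [0.044, -0.014, -0.999]]
green_tin 0.95 [58.8, 258.7] [ 0.45447948 -0.32393808  0.006     ]
green_tin 0.93 [177.2, 319.4] [ 0.57915428 -0.2654632   0.006     ]
green_tin 0.87 [202.8, 205.5] [ 0.6018424  -0.38645187  0.006     ]
0.96 [217.0, 10.4, 68.9, 73.7]
0.7 [151.4, 177.4, 75.9, 66.3]
0.64 [288.0, 150.6, 60.7, 63.7]
red_tin 0.91 [160.6, 423.2] [ 0.5622899  -0.15783487  0.006     ]
red_tin 0.84 [172.4, 511.6] [ 0.57172547 -0.0522169   0.006     ]
0.74 [396.5, 134.9, 76.2, 64.6]
0.58 [494.4, 148.8, 78.2, 59.0]
0.18 [620.8, 260.1, 19.2, 32.1]
```

View pics/ws2.png

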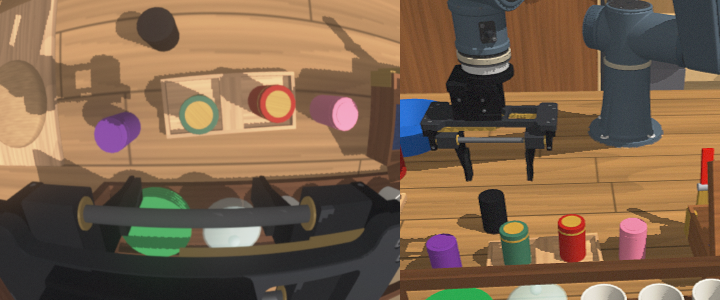

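The tool reached the tin area with a slight tilt left by a joint limit, so a limit leaves the command tilted. A vertical tool won't fit under the lid: body half-depth 37 mm against a lid edge 5 mm forward of chest centre. I'll therefore get an outward lean on purpose by stretching past reach in free space.

```bash
python3 -m jog '[{"tx":-3.5,"ty":-1.5,"tz":-3,"roll":0,"jaw":1},{"tx":-3.5,"ty":-1.5,"tz":-3,"roll":0,"jaw":1},{"tx":-3.5,"ty":-1.5,"tz":-3,"roll":0,"jaw":1},{"tx":-3.5,"ty":-1.5,"tz":-3,"roll":0,"jaw":1},{"tx":-4.5,"ty":-2,"tz":0,"roll":0,"jaw":1},{"tx":-4.5,"ty":-2,"tz":0,"roll":0,"jaw":1}]';  python3 -c "
from rig import *;print(read_state()['joint_positions'])";python3 -m jog '[{"tx":-4.5,"ty":-2,"tz":0,"roll":0,"jaw":1},{"tx":-4.5,"ty":-2,"tz":0,"roll":0,"jaw":1}]';  python3 -c "
from rig import *;print(read_state()['joint_positions'])"
```

```text
time_s: 5.9
position: [0.8212, -0.369, 0.3038]
tcp_rot: [[-0.999, 0.031, -0.028], [0.032, 0.999, -0.023], [0.027, -0.024, -0.999]]
force: [29.9, -17.2, 19.9]
opening: 1.002
grasp_force: 0.0
[ -30.56870133   56.80017965   12.45236015   -2.10815617  111.44480465
 -119.52775566]
time_s: 6.1
position: [0.8448, -0.3834, 0.2704]
tcp_rot: [[-0.999, 0.031, 0.016], [0.03, 0.999, -0.042], [-0.018, -0.042, -0.999]]
force: [-0.3, -0.7, 0.0]
opening: 1.005
grasp_force: 0.0
[ -30.71859514   58.77633563   12.78103617   -1.66194395  106.39155618
 -119.45932726]
```

```bash
python3 -m jog '[{"tx":-2,"ty":-0.9,"tz":-2,"roll":0,"jaw":1},{"tx":-2,"ty":-0.9,"tz":-2,"roll":0,"jaw":1},{"tx":-2,"ty":-0.9,"tz":-2,"roll":0,"jaw":1},{"tx":-2,"ty":-0.9,"tz":-2,"roll":0,"jaw":1}]';  python3 -c "
from rig import *;print(read_state()['joint_positions'])";python3 -m jog '[{"tx":0,"ty":0,"tz":-4,"roll":0,"jaw":1},{"tx":0,"ty":0,"tz":-4,"roll":0,"jaw":1},{"tx":0,"ty":0,"tz":-4,"roll":0,"jaw":1}]';  python3 -c "
from rig import *;print(read_state()['joint_positions'])"
```

```text
time_s: 6.5
position: [0.8479, -0.383, 0.3331]
tcp_rot: [[-0.996, 0.03, 0.088], [0.024, 0.997, -0.076], [-0.09, -0.073, -0.993]]
force: [-0.2, -0.2, 0.7]
opening: 0.999
grasp_force: 0.0
[ -30.75806296   55.02844888   12.49032181   -1.18590844  105.91324549
 -119.58642676]
time_s: 6.8
position: [0.81, -0.3616, 0.4364]
tcp_rot: [[-0.993, 0.031, 0.11], [0.022, 0.996, -0.085], [-0.112, -0.082, -0.99]]
force: [-0.4, 1.2, 0.1]
opening: 0.999
grasp_force: 0.0
[ -30.89280999   48.23076374   12.48924254   -1.0266421   111.359042
 -119.81815125]
```

```bash
python3 -m jog '[{"tx":0,"ty":4,"tz":0,"roll":0,"jaw":1},{"tx":-1,"ty":4.5,"tz":0,"roll":0,"jaw":1},{"tx":-1,"ty":4.5,"tz":0,"roll":0,"jaw":1},{"tx":-1,"ty":4.5,"tz":0,"roll":0,"jaw":1},{"tx":-1,"ty":4.5,"tz":0,"roll":0,"jaw":1},{"tx":-1,"ty":4.5,"tz":0,"roll":0,"jaw":1},{"tx":-1,"ty":4.5,"tz":0,"roll":0,"jaw":1},{"tx":-1,"ty":4.5,"tz":0,"roll":0,"jaw":1}]';  python3 -c "
from rig import *;print(read_state()['joint_positions'])";python3 -m jog '[{"tx":-2,"ty":4,"tz":0,"roll":0,"jaw":1},{"tx":-3,"ty":2,"tz":0,"roll":0,"jaw":1},{"tx":-3,"ty":1,"tz":-1,"roll":0,"jaw":1},{"tx":-3,"ty":0.5,"tz":-1,"roll":0,"jaw":1},{"tx":-3,"ty":0.5,"tz":-1,"roll":0,"jaw":1},{"tx":-3,"ty":0.5,"tz":-1,"roll":0,"jaw":1},{"tx":-3,"ty":0.5,"tz":-1,"roll":0,"jaw":1},{"tx":-3,"ty":0.5,"tz":-1,"roll":0,"jaw":1}]';  python3 -c "
from rig import *;print(read_state()['joint_positions'])"
```

```text
time_s: 7.6
position: [0.8914, -0.008, 0.4152]
tcp_rot: [[-0.993, 0.031, 0.112], [0.022, 0.996, -0.084], [-0.114, -0.081, -0.99]]
force: [12.8, 0.6, 26.1]
opening: 1.002
grasp_force: 0.0
[ -6.17714897  49.6798225   12.47945121  -4.36128433 110.85377536
 -96.45697847]
time_s: 8.4
position: [0.9395, 0.0677, 0.413]
tcp_rot: [[-0.966, 0.03, 0.257], [0.012, 0.997, -0.074], [-0.259, -0.068, -0.964]]
force: [-0.3, -0.2, 0.2]
opening: 0.999
grasp_force: 0.0
[ -1.29781188  50.39581832  12.51936689  -3.97699895 102.01842613
 -91.42455679]
```

```bash
python3 -m jog '[{"tx":-1,"ty":4.5,"tz":0,"roll":0,"jaw":1},{"tx":-1,"ty":4.5,"tz":0,"roll":0,"jaw":1},{"tx":-1,"ty":4.5,"tz":0,"roll":0,"jaw":1},{"tx":-1,"ty":4.5,"tz":0,"roll":0,"jaw":1},{"tx":-4,"ty":2,"tz":-1,"roll":0,"jaw":1},{"tx":-4,"ty":1.4,"tz":-1.4,"roll":0,"jaw":1},{"tx":-4,"ty":1.4,"tz":-1.4,"roll":0,"jaw":1},{"tx":-4,"ty":1.4,"tz":-1.4,"roll":0,"jaw":1}]';  python3 -c "
from rig import *;print(read_state()['joint_positions'])";python3 -m jog '[{"tx":-4,"ty":1.4,"tz":-1.4,"roll":0,"jaw":1},{"tx":-4,"ty":1.4,"tz":-1.4,"roll":0,"jaw":1},{"tx":-4,"ty":1.4,"tz":-1.4,"roll":0,"jaw":1},{"tx":-4,"ty":1.4,"tz":-1.4,"roll":0,"jaw":1},{"tx":-4,"ty":1.4,"tz":-1.4,"roll":0,"jaw":1},{"tx":-4,"ty":1.4,"tz":-1.4,"roll":0,"jaw":1}]';  python3 -c "
from rig import *;print(read_state()['joint_positions'])"
```

```text
time_s: 9.2
position: [0.9508, 0.2592, 0.4253]
tcp_rot: [[-0.914, 0.018, 0.404], [0.004, 0.999, -0.034], [-0.405, -0.03, -0.914]]
force: [-0.0, 0.0, 0.1]
opening: 1.0
grasp_force: 0.0
[ 10.86344115  50.66164941  12.49070134  -6.31311957  93.67789423
 -80.18093869]
time_s: 9.8
position: [0.9569, 0.2885, 0.5073]
tcp_rot: [[-0.839, -0.008, 0.544], [0.0, 1.0, 0.015], [-0.544, 0.013, -0.839]]
force: [-0.4, -1.0, 0.2]
opening: 1.001
grasp_force: 0.0
[ 12.28560874  46.69758322  12.54787479  -5.77819905  88.27898398
 -79.47553527]
```

```bash
cat > go.py <<'E'
import sys,numpy as np
from rig import read_state
s=read_state(); R=np.array(s["tcp_rot"]); p=np.array(s["position"])
for a in sys.argv[1:]:
    q=np.array(eval(a),float); d=(q-p)@R*100; n=max(1,int(np.ceil(np.linalg.norm(d)/4.8))); print(a,"total",np.round(d,2),n,"rows of",np.round(d/n,2)); p=q
print(np.round(s["joint_positions"],1),np.round(s["position"],4),s["time_s"])
E
python3 go.py "[.6,-.263,.3]" "[.576,-.263,.15]" "[.576,-.263,.071]"
```

```text
[.6,-.263,.3] total [ 41.21 -55.12  -2.85] 15 rows of [ 2.75 -3.67 -0.19]
[.576,-.263,.15] total [10.17 -0.18 11.28] 4 rows of [ 2.54 -0.04  2.82]
[.576,-.263,.071] total [ 4.29 -0.1   6.63] 2 rows of [ 2.15 -0.05  3.32]
[ 12.3  46.7  12.5  -5.8  88.3 -79.5] [0.9569 0.2885 0.5073] 9.8
```

```bash
python3 -m jog '[{"tx":2.75,"ty":-3.67,"tz":-0.2,"roll":0,"jaw":1},{"tx":2.75,"ty":-3.67,"tz":-0.2,"roll":0,"jaw":1},{"tx":2.75,"ty":-3.67,"tz":-0.2,"roll":0,"jaw":1},{"tx":2.75,"ty":-3.67,"tz":-0.2,"roll":0,"jaw":1},{"tx":2.75,"ty":-3.67,"tz":-0.2,"roll":0,"jaw":1},{"tx":2.75,"ty":-3.67,"tz":-0.2,"roll":0,"jaw":1},{"tx":2.75,"ty":-3.67,"tz":-0.2,"roll":0,"jaw":1},{"tx":2.75,"ty":-3.67,"tz":-0.2,"roll":0,"jaw":1}]' | head -3; python3 -m jog '[{"tx":2.75,"ty":-3.67,"tz":-0.2,"roll":0,"jaw":1},{"tx":2.75,"ty":-3.67,"tz":-0.2,"roll":0,"jaw":1},{"tx":2.75,"ty":-3.67,"tz":-0.2,"roll":0,"jaw":1},{"tx":2.75,"ty":-3.67,"tz":-0.2,"roll":0,"jaw":1},{"tx":2.75,"ty":-3.67,"tz":-0.2,"roll":0,"jaw":1},{"tx":2.75,"ty":-3.67,"tz":-0.2,"roll":0,"jaw":1},{"tx":2.75,"ty":-3.67,"tz":-0.2,"roll":0,"jaw":1},{"tx":0,"ty":0,"tz":0,"roll":0,"jaw":1}]'; python3 go.py "[.576,-.263,.15]" "[.576,-.263,.071]"
```

```text
time_s: 10.6
position: [0.7681, -0.0025, 0.3994]
tcp_rot: [[-0.839, -0.008, 0.544], [-0.001, 1.0, 0.014], [-0.544, 0.011, -0.839]]
time_s: 11.4
position: [0.5992, -0.2635, 0.3015]
tcp_rot: [[-0.841, -0.001, 0.54], [0.006, 1.0, 0.01], [-0.54, 0.011, -0.841]]
force: [-1.4, -0.3, -0.1]
opening: 0.996
grasp_force: 0.0
[.576,-.263,.15] total [10.14 -0.12 11.5 ] 4 rows of [ 2.53 -0.03  2.87]
[.576,-.263,.071] total [ 4.27 -0.09  6.65] 2 rows of [ 2.13 -0.04  3.32]
[ -45.    17.3   96.2   32.    47.2 -152.9] [ 0.5992 -0.2635  0.3015] 11.4
```

```bash
python3 -m jog '[{"tx":2.53,"ty":0,"tz":2.87,"roll":0,"jaw":1},{"tx":2.53,"ty":0,"tz":2.87,"roll":0,"jaw":1},{"tx":2.53,"ty":0,"tz":2.87,"roll":0,"jaw":1},{"tx":2.53,"ty":-0.1,"tz":2.87,"roll":0,"jaw":1},{"tx":0,"ty":0,"tz":0,"roll":0,"jaw":1}]'; python3 go.py "[.576,-.263,.071]"
python3 - <<'E'
from h import *
s=read_state(); c=capture("wrist"); save(c,"w3.png")
for t in("green_tin","red_tin"):
  for d in landmark_of("wrist",t): print(t,d["p"],d["point"],atz(c,*d["point"],.006,s))
a=np.linspace(0,2*np.pi,60); P=np.concatenate([np.stack([.576+.026*np.cos(a),-.263+.026*np.sin(a),z+0*a],1) for z in(.006,.086)])
p=proj(c,P,s); print("expected bbox",p.min(0)[::-1],(p.max(0)-p.min(0))[::-1])
for d in trace("wrist","green_tin"): print(d["p"],d["bbox"])
E
```

```text
time_s: 11.9
position: [0.5946, -0.2504, 0.1679]
tcp_rot: [[-0.867, 0.013, 0.497], [0.019, 1.0, 0.006], [-0.497, 0.015, -0.867]]
force: [0.1, 1.1, -0.5]
opening: 0.999
grasp_force: 0.0
[.576,-.263,.071] total [ 6.41 -1.43  7.47] 3 rows of [ 2.14 -0.48  2.49]
[ -43.    27.6  104.1   40.1   32.3 -163.5] [ 0.5946 -0.2504  0.1679] 11.9
green_tin 0.67 [116.7, 292.1] [ 0.58069996 -0.26695761  0.006     ]
green_tin 0.56 [142.4, 161.5] [ 0.59781398 -0.38743868  0.006     ]
red_tin 0.82 [102.0, 420.6] [ 0.56570338 -0.15967478  0.006     ]
red_tin 0.81 [115.3, 531.2] [ 0.56901277 -0.04840297  0.006     ]
expected bbox [254.22560166  83.17777374] [ 79.29877176 114.45343965]
0.97 [101.7, 120.2, 84.9, 102.2]
0.83 [252.2, 89.2, 75.3, 108.3]
0.79 [133.2, 0.1, 90.3, 29.6]
```

```bash
python3 -m jog '[{"tx":0,"ty":0,"tz":-1,"roll":0.1496,"jaw":1},{"tx":0,"ty":0,"tz":-1,"roll":0.1496,"jaw":1},{"tx":0,"ty":0,"tz":0,"roll":0.1496,"jaw":1},{"tx":0,"ty":0,"tz":0,"roll":0.1496,"jaw":1},{"tx":0,"ty":0,"tz":0,"roll":0.1496,"jaw":1},{"tx":0,"ty":0,"tz":0,"roll":0.1496,"jaw":1},{"tx":0,"ty":0,"tz":0,"roll":0.1496,"jaw":1}]'; python3 -m jog '[{"tx":0,"ty":0,"tz":0,"roll":0.1496,"jaw":1},{"tx":0,"ty":0,"tz":0,"roll":0.1496,"jaw":1},{"tx":0,"ty":0,"tz":0,"roll":0.1496,"jaw":1},{"tx":0,"ty":0,"tz":0,"roll":0.1496,"jaw":1},{"tx":0,"ty":0,"tz":0,"roll":0.1496,"jaw":1},{"tx":0,"ty":0,"tz":0,"roll":0.1496,"jaw":1},{"tx":0,"ty":0,"tz":0,"roll":0.1496,"jaw":1}]' | head -3; python3 -m jog '[{"tx":0,"ty":0,"tz":0,"roll":0.1496,"jaw":1},{"tx":0,"ty":0,"tz":0,"roll":0.1496,"jaw":1},{"tx":0,"ty":0,"tz":0,"roll":0.1496,"jaw":1},{"tx":0,"ty":0,"tz":0,"roll":0.1496,"jaw":1},{"tx":0,"ty":0,"tz":0,"roll":0.1496,"jaw":1},{"tx":0,"ty":0,"tz":0,"roll":0.1496,"jaw":1},{"tx":0,"ty":0,"tz":0,"roll":0.149,"jaw":1},{"tx":0,"ty":0,"tz":0,"roll":0,"jaw":1}]' ; python3 go.py "[.577,-.263,.11]" "[.577,-.263,.071]"
```

```text
time_s: 12.8
position: [0.5858, -0.2536, 0.1903]
tcp_rot: [[-0.414, 0.758, 0.504], [0.877, 0.48, -0.0], [-0.242, 0.442, -0.864]]
force: [-0.1, -0.7, 0.6]
opening: 1.001
grasp_force: 0.0
time_s: 13.5
position: [0.5859, -0.2537, 0.1903]
tcp_rot: [[0.449, 0.738, 0.504], [0.854, -0.52, -0.0], [0.262, 0.43, -0.864]]
time_s: 14.3
position: [0.5858, -0.2536, 0.1901]
tcp_rot: [[0.864, -0.014, 0.504], [-0.016, -1.0, -0.0], [0.503, -0.008, -0.864]]
force: [-0.6, 0.1, 0.1]
opening: 1.004
grasp_force: 0.0
[.577,-.263,.11] total [-4.78  1.02  6.48] 2 rows of [-2.39  0.51  3.24]
[.577,-.263,.071] total [-1.96  0.03  3.37] 1 rows of [-1.96  0.03  3.37]
[-44.   25.  104.2  38.5  34.2  17.7] [ 0.5858 -0.2536  0.1901] 14.3
```

```bash
python3 -m jog '[{"tx":-2.39,"ty":0.5,"tz":3.24,"roll":0,"jaw":1},{"tx":-2.39,"ty":0.55,"tz":3.24,"roll":0,"jaw":1},{"tx":-1,"ty":0,"tz":1.7,"roll":0,"jaw":1},{"tx":-1,"ty":0,"tz":1.7,"roll":0,"jaw":1},{"tx":0,"ty":0,"tz":0,"roll":0,"jaw":1}]'; python3 -m jog '[{"tx":0,"ty":0,"tz":0,"roll":0,"jaw":0.5},{"tx":0,"ty":0,"tz":0,"roll":0,"jaw":0.3},{"tx":0,"ty":0,"tz":0,"roll":0,"jaw":0.3},{"tx":0,"ty":0,"tz":0,"roll":0,"jaw":0.3},{"tx":0,"ty":0,"tz":0,"roll":0,"jaw":0.3},{"tx":0,"ty":0,"tz":0,"roll":0,"jaw":0.3}]'
```

```text
time_s: 14.8
position: [0.5751, -0.2615, 0.0668]
tcp_rot: [[0.866, -0.013, 0.499], [-0.017, -1.0, 0.004], [0.499, -0.012, -0.866]]
force: [0.2, -0.2, 0.6]
opening: 0.999
grasp_force: 0.0
time_s: 15.4
position: [0.5763, -0.2631, 0.0691]
tcp_rot: [[0.865, -0.015, 0.502], [-0.017, -1.0, -0.001], [0.502, -0.008, -0.865]]
force: [-0.5, -2.3, 4.9]
opening: 0.536
grasp_force: 2.3
```

```bash
python3 -m jog '[{"tx":0,"ty":0,"tz":0,"roll":0,"jaw":0},{"tx":0,"ty":0,"tz":0,"roll":0,"jaw":0},{"tx":0,"ty":0,"tz":0,"roll":0,"jaw":0}]'
python3 - <<'E'
from h import *
s=read_state(); c=capture("wrist"); a=c["img"][:,:,::-1]; b=capture("scene")["img"][150:300,130:330,::-1]
t=capture("top")["img"][200:320,340:500,::-1]
cv2.imwrite("pics/g3.png",np.hstack([cv2.resize(a,(400,300)),cv2.resize(b,(400,300))]))
E
```

```text
time_s: 15.7
position: [0.5772, -0.2657, 0.0724]
tcp_rot: [[0.862, -0.018, 0.506], [-0.018, -1.0, -0.006], [0.506, -0.004, -0.863]]
force: [-14.2, -3.0, 31.4]
opening: 0.27
grasp_force: 24.0
```

View pics/g3.png

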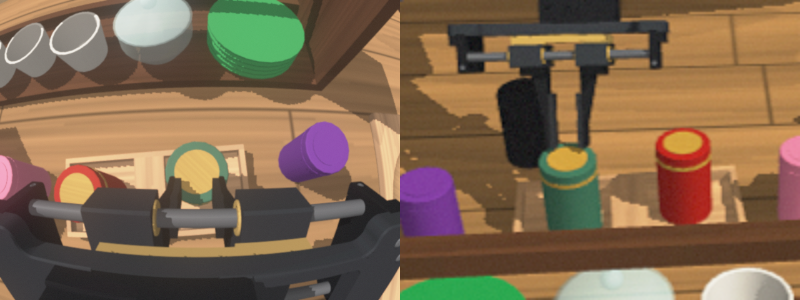

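The right view shows the fingers squeezing only the robot-side flank of the green tin, so the tin sits further out in x. I'll reopen and re-measure.

```bash
python3 -m jog '[{"tx":0,"ty":0,"tz":0,"roll":0,"jaw":1},{"tx":0,"ty":0,"tz":0,"roll":0,"jaw":1},{"tx":0,"ty":0,"tz":0,"roll":0,"jaw":1},{"tx":0,"ty":0,"tz":0,"roll":0,"jaw":1},{"tx":0,"ty":0,"tz":0,"roll":0,"jaw":1},{"tx":0,"ty":0,"tz":0,"roll":0,"jaw":1}]'
python3 - <<'E'
from h import *
from scipy.optimize import least_squares
s=read_state(); cw=capture("wrist"); ct=capture("top"); cs=capture("scene")
a=np.linspace(0,2*np.pi,60)
def bb(q,c,st):
    P=np.concatenate([np.stack([q[0]+.026*np.cos(a),q[1]+.026*np.sin(a),z+0*a],1) for z in(.006,.086)]); p=proj(c,P,st); l,h=p.min(0),p.max(0); return np.array([l[1],l[0],h[1]-l[1],h[0]-l[0]])
for n,c,st in(("wrist",cw,s),("top",ct,None),("scene",cs,None)):
    print(n,"expect for .58,-.265",np.round(bb([.58,-.265],c,st),1))
    for t in("green_tin","red_tin"):
      for d in trace(n,t): print("  ",t,round(d["p"],2),d["bbox"])
      for d in landmark_of(n,t): print("  lm",round(d["p"],2),atz(c,*d["point"],.006,st)[:2])
E
```

```text
time_s: 16.45
position: [0.5786, -0.2657, 0.0745]
tcp_rot: [[0.861, -0.017, 0.509], [-0.016, -1.0, -0.007], [0.509, -0.002, -0.861]]
force: [-8.2, -0.2, 28.3]
opening: 0.589
grasp_force: 13.8
wrist expect for .58,-.265 [260.8 230.4 102.6 101.6]
   green_tin 0.83 [447.6, 197.4, 110.1, 97.2]
   green_tin 0.79 [282.2, 225.5, 114.1, 104.3]
  lm 0.98 [ 0.60004569 -0.39030561]
  lm 0.65 [ 0.57919501 -0.26948557]
   red_tin 0.92 [0.0, 249.9, 79.1, 69.0]
   red_tin 0.8 [90.5, 267.2, 109.1, 53.9]
  lm 0.61 [ 0.5748682 -0.0527212]
top expect for .58,-.265 [401.6 239.6  31.   25.9]
   green_tin 0.85 [456.8, 229.9, 33.4, 23.2]
   green_tin 0.8 [401.5, 237.7, 39.9, 25.3]
  lm 0.87 [ 0.60441765 -0.3898328 ]
  lm 0.64 [ 0.76300684 -0.11254598]
  lm 0.57 [ 0.58161725 -0.26649739]
   red_tin 0.7 [305.2, 248.0, 23.3, 22.9]
   red_tin 0.69 [359.3, 246.9, 25.6, 26.1]
   red_tin 0.54 [110.7, 203.7, 149.6, 55.2]
  lm 0.66 [ 0.56441769 -0.04929018]
  lm 0.58 [ 0.5663739  -0.15498013]
scene expect for .58,-.265 [198.8 221.5  32.7  50.9]
   green_tin 0.95 [187.6, 221.2, 38.9, 44.1]
   green_tin 0.87 [178.4, 189.8, 29.4, 43.5]
   green_tin 0.84 [125.4, 234.8, 36.7, 32.4]
   green_tin 0.31 [442.2, 276.6, 44.3, 53.7]
  lm 0.7 [ 0.61116364 -0.39114786]
  lm 0.6 [ 0.46012171 -0.32200722]
  lm 0.59 [ 0.57054441 -0.26460903]
   red_tin 0.82 [259.4, 212.5, 27.7, 46.3]
   red_tin 0.61 [317.2, 220.2, 30.8, 45.1]
   red_tin 0.45 [208.7, 282.0, 57.3, 57.5]
  lm 0.91 [ 0.58022354 -0.04846684]
  lm 0.56 [ 0.55181462 -0.16228885]
```

Run:
```python
from h import *
print(read_state()["opening"],read_state()["grasp_force"])
a=capture("wrist")["img"][200:420,200:480,::-1]; b=capture("scene")["img"][150:270,150:300,::-1]
cv2.imwrite("pics/g4.png",np.hstack([cv2.resize(a,(400,314)),cv2.resize(b,(392,314),interpolation=cv2.INTER_CUBIC)]))
```

```text
0.9972848735074722 7.405774304643273
```

View pics/g4.png

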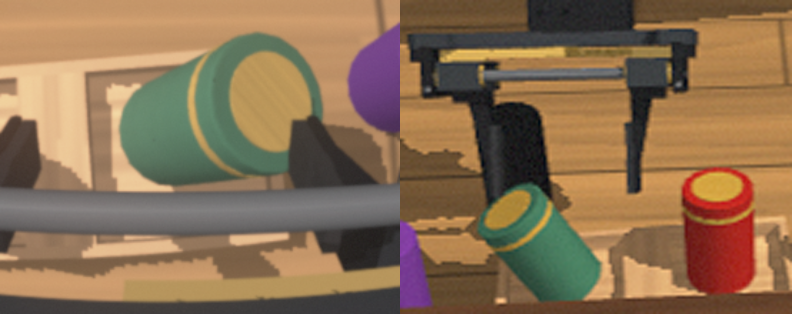

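The tin has tipped about 40° with its top towards −y (image left in the scene view) and leans on the −y finger. I'll push it back upright with that finger, gently.

```bash
python3 -m jog '[{"tx":0,"ty":-0.5,"tz":0,"roll":0,"jaw":1},{"tx":0,"ty":-0.5,"tz":0,"roll":0,"jaw":1},{"tx":0,"ty":-0.5,"tz":0,"roll":0,"jaw":1},{"tx":0,"ty":0,"tz":0,"roll":0,"jaw":1}]'
python3 - <<'E'
from h import *
cw=capture("wrist"); cs=capture("scene"); ct=capture("top")
a=cw["img"][200:420,150:430,::-1]; b=cs["img"][150:270,150:300,::-1]
cv2.imwrite("pics/g5.png",np.hstack([cv2.resize(a,(400,314)),cv2.resize(b,(392,314),interpolation=cv2.INTER_CUBIC)]))
from scipy.optimize import least_squares
M={}
for n in("scene","top","wrist"):
  print(n,[(round(d["p"],2),d["bbox"]) for d in trace(n,"green_tin")])
E
```

```text
time_s: 17.7
position: [0.5791, -0.2521, 0.0742]
tcp_rot: [[0.861, -0.018, 0.509], [-0.015, -1.0, -0.01], [0.509, 0.001, -0.861]]
force: [-6.3, -2.3, 26.1]
opening: 0.998
grasp_force: 12.8
scene [(0.81, [126.9, 232.4, 35.2, 35.4]), (0.69, [186.9, 217.9, 41.0, 48.6])]
top [(0.81, [457.2, 230.9, 31.2, 22.3])]
wrist [(0.95, [303.9, 225.3, 127.4, 107.0]), (0.95, [461.0, 197.0, 112.4, 95.6]), (0.6, [0.5, 62.3, 34.6, 80.0]), (0.59, [425.3, 456.4, 16.1, 8.0])]
```

```bash
python3 -m jog '[{"tx":0,"ty":-0.6,"tz":-0.3,"roll":0,"jaw":1},{"tx":0,"ty":-0.6,"tz":-0.2,"roll":0,"jaw":1},{"tx":0,"ty":-0.6,"tz":0,"roll":0,"jaw":1},{"tx":0,"ty":0,"tz":0,"roll":0,"jaw":1}]'
cat > fit.py <<'E'
from h import *
from scipy.optimize import minimize
from scipy.spatial.transform import Rotation as Ro
a=np.linspace(0,2*np.pi,40,endpoint=False)
L=np.concatenate([np.stack([.026*np.cos(a),.026*np.sin(a),z+0*a],1) for z in(0,.08)])
s=read_state(); V=[]
def green(im):
    h=cv2.cvtColor(im,cv2.COLOR_RGB2HSV); return cv2.inRange(h,(65,70,30),(98,255,170))
for n in("scene","wrist","top"):
    c=capture(n); st=s if n=="wrist" else None
    for d in trace(n,"green_tin"):
        m=np.array(d["pixels"],np.uint8)
        if m.sum()<100: continue
        gf=(green(c["img"])[m>0]>0).mean()
        print(n,round(d["p"],2),d["bbox"],"green frac",round(gf,2))
        if gf>.3: V.append((c,st,m)); break
def cost(q):
    P=(Ro.from_rotvec([q[3],q[4],0]).as_matrix()@L.T).T+q[:3]; t=0
    for c,st,m in V:
        h=cv2.convexHull(proj(c,P,st)[:,::-1].astype(np.float32)); k=np.zeros((480,640),np.uint8); cv2.fillConvexPoly(k,np.round(h*16).astype(int),1,shift=4)
        u=(k&m).sum(); t+=1-u/max(1,(k|m).sum())
    return t/len(V)
b=None
for t in(-.3,.3,.8,1.2):
    r=minimize(cost,[.58,-.265,.01,t,0],method="Nelder-Mead",options=dict(initial_simplex=np.array([.58,-.265,.01,t,0])+np.vstack([np.zeros(5),np.diag([.02,.02,.01,.3,.3])]),maxiter=500))
    if b is None or r.fun<b.fun: b=r
ax=Ro.from_rotvec([b.x[3],b.x[4],0]).as_matrix()[:,2]
print("base",np.round(b.x[:3],3),"axis",np.round(ax,2),"top",np.round(b.x[:3]+.08*ax,3),"cost",round(b.fun,3)); print(s["time_s"],s["position"])
E
python3 fit.py
```

```text
time_s: 18.4
position: [0.5746, -0.2306, 0.0744]
tcp_rot: [[0.864, -0.016, 0.503], [-0.017, -1.0, -0.003], [0.503, -0.006, -0.865]]
force: [-3.0, -2.6, 7.6]
opening: 0.997
grasp_force: 4.1
scene 0.73 [200.3, 217.1, 28.7, 48.5] green frac 0.67
wrist 0.74 [485.3, 195.5, 107.9, 90.1] green frac 0.0
wrist 0.56 [328.7, 227.8, 100.0, 97.3] green frac 0.04
top 0.79 [403.2, 241.5, 26.6, 21.7] green frac 0.16
top 0.65 [454.6, 231.2, 35.3, 23.0] green frac 0.0
base [ 0.558 -0.269  0.012] axis [0.35 0.08 0.93] top [ 0.586 -0.263  0.087] cost 0.051
18.4 [ 0.57457157 -0.23055081  0.07437099]
```

```bash
python3 - <<'E'
t=open('fit.py').read()
t=t.replace('''        if gf>.3:''','''        q=proj(c,np.array([[.578,-.265,.05]]),st)[0]; bx=d["bbox"]; dist=np.hypot(bx[0]+bx[2]/2-q[1],bx[1]+bx[3]/2-q[0])
        if dist<(60 if n=="wrist" else 20):''')
open('fit.py','w').write(t)
E
python3 fit.py
```

```text
scene 0.87 [175.6, 188.5, 27.7, 48.3] green frac 0.01
scene 0.75 [201.0, 217.9, 29.1, 48.7] green frac 0.67
wrist 0.83 [485.1, 192.6, 109.9, 92.8] green frac 0.0
wrist 0.63 [328.9, 229.3, 99.1, 95.7] green frac 0.04
top 0.59 [440.8, 300.8, 21.2, 16.8] green frac 0.0
top 0.38 [107.1, 203.0, 147.5, 57.9] green frac 0.1
base [ 0.578 -0.267  0.007] axis [-0.01  0.04  1.  ] top [ 0.578 -0.264  0.087] cost 0.149
18.7 [ 0.57472303 -0.2311482   0.07422412]
```

Run:
```python
from h import *
s=read_state();cw=capture("wrist"); cs=capture("scene"); 
for c,st in((cw,s),(cs,None)):
    im=c["img"]=c["img"].copy()
    R=np.array(s["tcp_rot"]);p=np.array(s["position"])
    for y in(-.0435,.0435):
        q=proj(c,np.array([p+R@[0,y,.019]]),st)[0]; cv2.circle(im,(int(q[1]),int(q[0])),2,(255,0,255),1)
a=cw["img"][200:420,150:430,::-1]; b=cs["img"][150:270,150:300,::-1]
cv2.imwrite("pics/g6.png",np.hstack([cv2.resize(a,(400,314)),cv2.resize(b,(392,314),interpolation=cv2.INTER_CUBIC)]))
```

```text
(no output)
```

View pics/g6.png

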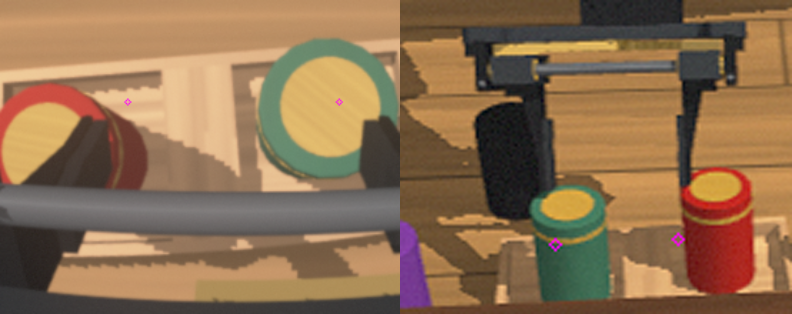

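The tin is upright again, but both fingertips end visibly over the tin rims, at crop (105,118) and (365,120). That is short of the magenta points I projected for 19 mm tips. I'll check the tool geometry.

Run:
```python
from h import *
import rig
print(tips_ahead, tips_ahead() if callable(tips_ahead) else "")
s=read_state();c=capture("wrist");R=np.array(s["tcp_rot"]);p=np.array(s["position"])
print(s["force"],s["opening"],np.array(c["tool_from_camera"]).round(4).tolist(),c["vertical_fov"],c["cx"],c["cy"])
print("seen tips col,row", 150+105/1.43,200+118/1.427, 150+365/1.43,200+120/1.427)
for k in(-.03,-.02,-.01,0,.01,.019):
    print(k,[np.round(proj(c,np.array([p+R@[x,y,k]]),s)[0][::-1]).tolist() for x in(-.0095,.0095) for y in(.0435,.0585)], (p+R@[0,0,k]).round(3))
```

```text
0.019 
[-3.83216893 -3.25277395  9.17478302] 0.9951689092184497 [[-0.0004, 0.955, 0.2966, 0.0816], [1.0, 0.0004, -0.0, 0.0005], [-0.0001, 0.2966, -0.955, -0.1814], [0.0, 0.0, 0.0, 1.0]] 65.70646984690485 314.4319943913064 240.53246183295857
seen tips col,row 223.42657342657344 282.69096005606167 405.24475524475525 284.0925017519271
-0.03 [[404.0, 328.0], [433.0, 327.0], [408.0, 293.0], [439.0, 292.0]] [ 0.56  -0.231  0.1  ]
-0.02 [[400.0, 318.0], [428.0, 317.0], [403.0, 284.0], [433.0, 283.0]] [ 0.565 -0.231  0.091]
-0.01 [[396.0, 309.0], [423.0, 308.0], [399.0, 276.0], [427.0, 275.0]] [ 0.57  -0.231  0.083]
0 [[392.0, 301.0], [418.0, 300.0], [395.0, 269.0], [422.0, 268.0]] [ 0.575 -0.231  0.074]
0.01 [[389.0, 293.0], [414.0, 292.0], [392.0, 262.0], [417.0, 262.0]] [ 0.58  -0.231  0.066]
0.019 [[386.0, 287.0], [410.0, 286.0], [389.0, 257.0], [413.0, 256.0]] [ 0.584 -0.231  0.058]
```

The visible tips and the contact on the tin tops (z≈0.087) both put the real fingertips about 20 mm behind the reported TCP, so the effective grasp point is about 39 mm behind it. I'll retry with that offset, backing off first.

```bash
python3 -m jog '[{"tx":0,"ty":0,"tz":-2,"roll":0,"jaw":1},{"tx":0,"ty":0,"tz":-3,"roll":0,"jaw":1},{"tx":0,"ty":0,"tz":-2,"roll":0,"jaw":1},{"tx":0,"ty":0,"tz":0,"roll":0,"jaw":1}]'; python3 fit.py;  python3 go.py "[.5976,-.2655,.13]" "[.5976,-.2655,.037]"
```

```text
time_s: 19.55
position: [0.5384, -0.229, 0.135]
tcp_rot: [[0.865, -0.014, 0.502], [-0.017, -1.0, 0.001], [0.502, -0.01, -0.865]]
force: [0.3, -0.2, 0.2]
opening: 1.0
grasp_force: 0.0
scene 0.83 [177.3, 188.0, 31.6, 47.0] green frac 0.03
scene 0.81 [200.5, 217.2, 28.6, 48.6] green frac 0.68
wrist 0.96 [329.9, 201.5, 77.1, 81.8] green frac 0.0
top 0.86 [400.6, 239.2, 32.6, 27.4] green frac 0.19
base [ 0.579 -0.267  0.012] axis [-0.04  0.03  1.  ] top [ 0.575 -0.265  0.091] cost 0.106
19.55 [ 0.53841235 -0.22899234  0.13500369]
[.5976,-.2655,.13] total [5.04 3.62 3.14] 2 rows of [2.52 1.81 1.57]
[.5976,-.2655,.037] total [-4.65  0.11  8.05] 2 rows of [-2.32  0.06  4.03]
[-46.   28.1 114.1  54.4  26.4  -2.3] [ 0.5388 -0.2286  0.1325] 19.85
```

```bash
python3 -m jog '[{"tx":2.52,"ty":1.81,"tz":1.57,"roll":0,"jaw":1},{"tx":2.52,"ty":1.81,"tz":1.57,"roll":0,"jaw":1},{"tx":-1.1,"ty":0,"tz":1.8,"roll":0,"jaw":1},{"tx":0,"ty":0,"tz":0,"roll":0,"jaw":1}]'; python3 go.py "[.5966,-.266,.06]" "[.5966,-.266,.037]"
```

```text
time_s: 20.25
position: [0.5965, -0.2646, 0.107]
tcp_rot: [[0.867, -0.013, 0.498], [-0.019, -1.0, 0.006], [0.497, -0.015, -0.867]]
force: [0.7, 1.1, 0.2]
opening: 1.003
grasp_force: 0.0
[.5966,-.266,.06] total [-2.32  0.21  4.08] 1 rows of [-2.32  0.21  4.08]
[.5966,-.266,.037] total [-1.14  0.03  1.99] 1 rows of [-1.14  0.03  1.99]
[-44.1  34.2 105.3  50.   27.3   4.3] [ 0.5965 -0.2646  0.107 ] 20.25
```

```bash
python3 -m jog '[{"tx":-1.16,"ty":0.1,"tz":2.04,"roll":0,"jaw":1},{"tx":-1.16,"ty":0.1,"tz":2.04,"roll":0,"jaw":1},{"tx":-0.57,"ty":0,"tz":1,"roll":0,"jaw":1},{"tx":-0.57,"ty":0,"tz":1,"roll":0,"jaw":1},{"tx":0,"ty":0,"tz":0,"roll":0,"jaw":1}]'; python3 -m jog '[{"tx":0,"ty":0,"tz":0,"roll":0,"jaw":0.6},{"tx":0,"ty":0,"tz":0,"roll":0,"jaw":0.6},{"tx":0,"ty":0,"tz":0,"roll":0,"jaw":0.6},{"tx":0,"ty":0,"tz":0,"roll":0,"jaw":0.5},{"tx":0,"ty":0,"tz":0,"roll":0,"jaw":0.5},{"tx":0,"ty":0,"tz":0,"roll":0,"jaw":0.5},{"tx":0,"ty":0,"tz":0,"roll":0,"jaw":0.5}]'
```

```text
time_s: 20.75
position: [0.5962, -0.2654, 0.0383]
tcp_rot: [[0.867, -0.014, 0.498], [-0.02, -1.0, 0.006], [0.498, -0.015, -0.867]]
force: [-0.6, -0.7, -0.4]
opening: 0.999
grasp_force: 0.0
time_s: 21.45
position: [0.5977, -0.2672, 0.0406]
tcp_rot: [[0.865, -0.014, 0.501], [-0.018, -1.0, 0.002], [0.501, -0.011, -0.865]]
force: [-0.4, -0.3, 2.4]
opening: 0.591
grasp_force: 30.0
```

The grip is good: opening 51 mm, 30 N. I'll lift it and carry it to in front of the chest.

```bash
python3 go.py "[.5977,-.267,.25]" "[.47,.24,.30]"; python3 -m jog '[{"tx":1,"ty":0,"tz":-1.73,"roll":0,"jaw":0.5},{"tx":2,"ty":0,"tz":-3.46,"roll":0,"jaw":0.5},{"tx":2,"ty":0,"tz":-3.46,"roll":0,"jaw":0.5},{"tx":2,"ty":0,"tz":-3.46,"roll":0,"jaw":0.5},{"tx":2,"ty":0,"tz":-3.46,"roll":0,"jaw":0.5},{"tx":2,"ty":0,"tz":-3.46,"roll":0,"jaw":0.5},{"tx":0,"ty":0,"tz":0,"roll":0,"jaw":0.5}]';python3 go.py "[.47,.24,.30]"
```

```text
[.5977,-.267,.25] total [ 10.49  -0.24 -18.11] 5 rows of [ 2.1  -0.05 -3.62]
[.47,.24,.30] total [ -9.44 -50.56 -10.63] 11 rows of [-0.86 -4.6  -0.97]
[-44.2  41.5 106.8  66.8  22.4 -14.2] [ 0.5977 -0.2672  0.0406] 21.45
time_s: 22.15
position: [0.5999, -0.2718, 0.2668]
tcp_rot: [[0.861, -0.014, 0.509], [-0.014, -1.0, -0.005], [0.509, -0.002, -0.861]]
force: [0.5, -0.8, -1.9]
opening: 0.589
grasp_force: 30.0
[.47,.24,.30] total [-10.19 -50.99  -9.75] 12 rows of [-0.85 -4.25 -0.81]
[-44.4  20.2  96.9  30.4  44.   27.9] [ 0.5999 -0.2718  0.2668] 22.15
```

```bash
python3 -m jog '[{"tx":-0.85,"ty":-4.25,"tz":-0.81,"roll":0,"jaw":0.5},{"tx":-0.85,"ty":-4.25,"tz":-0.81,"roll":0,"jaw":0.5},{"tx":-0.85,"ty":-4.25,"tz":-0.81,"roll":0,"jaw":0.5},{"tx":-0.85,"ty":-4.25,"tz":-0.81,"roll":0,"jaw":0.5},{"tx":-0.85,"ty":-4.25,"tz":-0.81,"roll":0,"jaw":0.5},{"tx":-0.85,"ty":-4.25,"tz":-0.81,"roll":0,"jaw":0.5},{"tx":0,"ty":0,"tz":0,"roll":0,"jaw":0.5}]'; python3 go.py "[.47,.24,.30]"
```

```text
time_s: 22.85
position: [0.5274, -0.0073, 0.2764]
tcp_rot: [[0.87, -0.006, 0.494], [-0.012, -1.0, 0.01], [0.494, -0.014, -0.87]]
force: [-0.4, -0.4, -2.8]
opening: 0.587
grasp_force: 30.0
[.47,.24,.30] total [ -4.14 -24.73  -4.65] 6 rows of [-0.69 -4.12 -0.77]
[-19.2   7.1 113.8  18.6  32.5  57.9] [ 0.5274 -0.0073  0.2764] 22.85
```

```bash
python3 -m jog '[{"tx":-0.69,"ty":-4.12,"tz":-0.77,"roll":0,"jaw":0.5},{"tx":-0.69,"ty":-4.12,"tz":-0.77,"roll":0,"jaw":0.5},{"tx":-0.69,"ty":-4.12,"tz":-0.77,"roll":0,"jaw":0.5},{"tx":-0.69,"ty":-4.12,"tz":-0.77,"roll":0,"jaw":0.5},{"tx":-0.69,"ty":-4.12,"tz":-0.77,"roll":0,"jaw":0.5},{"tx":-0.69,"ty":-4.12,"tz":-0.77,"roll":0,"jaw":0.5},{"tx":0,"ty":0,"tz":0,"roll":0,"jaw":0.5}]'; python3 go.py "[.47,.24,.30]"
```

```text
time_s: 23.55
position: [0.4753, 0.2389, 0.3003]
tcp_rot: [[0.866, -0.006, 0.499], [-0.011, -1.0, 0.007], [0.499, -0.012, -0.866]]
force: [0.1, -0.4, -2.3]
opening: 0.588
grasp_force: 30.0
[.47,.24,.30] total [-0.47 -0.11 -0.24] 1 rows of [-0.47 -0.11 -0.24]
[ 20.6   7.4 108.9 -16.6  36.4 122.2] [0.4753 0.2389 0.3003] 23.55
```

```bash
python3 go.py "[.510,.240,.218]" "[.6097,.2412,.0446]"; python3 -m jog '[{"tx":-0.4,"ty":0,"tz":2.9,"roll":0,"jaw":0.5},{"tx":-0.4,"ty":0,"tz":2.9,"roll":0,"jaw":0.5},{"tx":-0.4,"ty":0,"tz":2.9,"roll":0,"jaw":0.5},{"tx":0,"ty":0,"tz":0,"roll":0,"jaw":0.5}]'; python3 go.py "[.5597,.2406,.1312]" "[.6097,.2412,.0446]"
python3 - <<'E'
from h import *
s=read_state(); c=capture("wrist"); 
print([(round(d["p"],2),d["point"]) for d in landmark_of("wrist","chest")],[(round(d["p"],2),d["point"]) for d in landmark_of("wrist","lid_edge")])
a=np.array(capture("scene")["img"][130:280,370:580,::-1]); save(c,"w7.png")
b=c["img"][:,:,::-1]
cv2.imwrite("pics/g7.png",np.hstack([cv2.resize(b,(400,300)),cv2.resize(a,(400,300))]))
E
```

```text
[.510,.240,.218] total [-1.1  -0.04  8.86] 2 rows of [-0.55 -0.02  4.43]
[.6097,.2412,.0446] total [-0.02  0.02 20.  ] 5 rows of [-0.  0.  4.]
[ 20.6   7.4 108.9 -16.6  36.4 122.2] [0.4753 0.2389 0.3003] 23.55
time_s: 23.95
position: [0.5083, 0.2321, 0.2145]
tcp_rot: [[0.871, -0.016, 0.491], [-0.018, -1.0, -0.002], [0.491, -0.007, -0.871]]
force: [-0.6, -0.8, -3.0]
opening: 0.584
grasp_force: 30.0
[.5597,.2406,.1312] total [ 0.37 -0.88  9.78] 3 rows of [ 0.12 -0.29  3.26]
[.6097,.2412,.0446] total [ 0.1  -0.08 10.  ] 3 rows of [ 0.03 -0.03  3.33]
[ 18.4  17.4 112.3 -22.9  23.8 128.3] [0.5083 0.2321 0.2145] 23.95
[(0.81, [240.8, 348.4]), (0.22, [96.0, 373.6])] [(0.81, [117.0, 373.1])]
```

```bash
python3 - <<'E'
from h import *
s=read_state(); c=capture("wrist"); print(s["position"],s["tcp_rot"].round(3).tolist())
print("pred edge",proj(c,np.array([[.599,.1974,.2293],[.5764,.1968,0],[.602-.0,.077,.229],[.596,.317,.229]]),s).round(1).tolist())
for t in("lid_edge","chest"): print(t,[(round(d["p"],2),d["point"],atz(c,*d["point"],.2293 if t=="lid_edge" else 0,s).round(4)) for d in landmark_of("wrist",t)])
E
python3 go.py "[.5597,.2406,.1312]"
```

```text
[0.51058118 0.23412201 0.22081978] [[0.865, -0.015, 0.502], [-0.018, -1.0, 0.002], [0.502, -0.011, -0.865]]
pred edge [[129.8, 374.0], [247.9, 347.7], [136.6, 546.3], [142.2, 174.6]]
lid_edge [(0.92, [123.6, 370.8], array([0.6033, 0.199 , 0.2293])), (0.22, [116.2, 550.1], array([0.6189, 0.0684, 0.2293]))]
chest [(0.62, [246.7, 347.4], array([0.5778, 0.1971, 0.    ])), (0.29, [109.9, 441.2], array([0.7664, 0.0583, 0.    ]))]
[.5597,.2406,.1312] total [-0.31 -0.56 10.28] 3 rows of [-0.1  -0.19  3.43]
[ 18.6  16.9 112.1 -22.9  23.8 128.3] [0.5106 0.2346 0.2215] 24.3
```

View pics/g7.png

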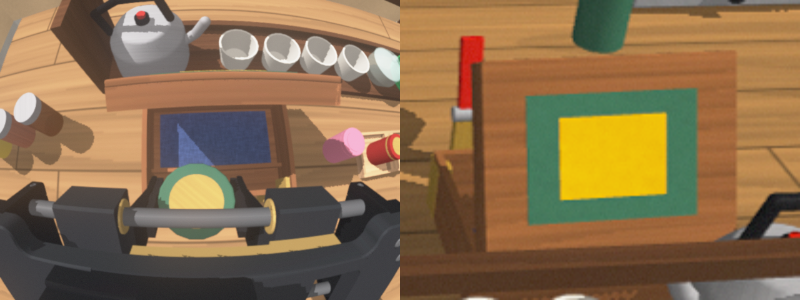

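The wrist view shows the tin held over the front of the chest with the blue floor clear behind it. The lid edge lies at about (124,371), matching the prediction. I'll slide in along the tool axis.

```bash
python3 -m jog '[{"tx":-0.1,"ty":-0.2,"tz":3.4,"roll":0,"jaw":0.5},{"tx":-0.1,"ty":-0.2,"tz":3.4,"roll":0,"jaw":0.5},{"tx":0,"ty":-0.2,"tz":3.4,"roll":0,"jaw":0.5},{"tx":0,"ty":0,"tz":0,"roll":0,"jaw":0.5}]'; python3 go.py "[.6097,.2412,.0446]"
```

```text
time_s: 24.7
position: [0.5602, 0.2404, 0.1278]
tcp_rot: [[0.867, -0.014, 0.498], [-0.017, -1.0, 0.001], [0.498, -0.009, -0.867]]
force: [-0.2, -0.4, -2.0]
opening: 0.586
grasp_force: 30.0
[.6097,.2412,.0446] total [ 0.15 -0.08  9.68] 3 rows of [ 0.05 -0.03  3.23]
[ 17.3  29.8 110.9 -38.9  13.5 144.2] [0.5602 0.2404 0.1278] 24.7
```

```bash
python3 -m jog '[{"tx":0,"ty":0,"tz":1.5,"roll":0,"jaw":0.5},{"tx":0,"ty":0,"tz":1.5,"roll":0,"jaw":0.5},{"tx":0,"ty":0,"tz":1.5,"roll":0,"jaw":0.5},{"tx":0,"ty":0,"tz":0,"roll":0,"jaw":0.5}]'; python3 go.py "[.6097,.2412,.0446]"
```

```text
time_s: 25.1
position: [0.5828, 0.2409, 0.0926]
tcp_rot: [[0.865, -0.014, 0.502], [-0.017, -1.0, 0.002], [0.502, -0.011, -0.865]]
force: [0.2, -0.9, -2.2]
opening: 0.589
grasp_force: 30.0
[.6097,.2412,.0446] total [-0.09 -0.02  5.5 ] 2 rows of [-0.04 -0.01  2.75]
[ 16.5  34.7 109.6 -50.8  10.4 155.7] [0.5828 0.2409 0.0926] 25.1
```

```bash
python3 -m jog '[{"tx":0,"ty":1.2,"tz":0,"roll":0,"jaw":0.5},{"tx":0,"ty":1.1,"tz":0,"roll":0,"jaw":0.5},{"tx":-0.1,"ty":0,"tz":1.2,"roll":0,"jaw":0.5},{"tx":0,"ty":0,"tz":0,"roll":0,"jaw":0.5}]'; python3 go.py "[.6013,.218,.0446]"
```

```text
time_s: 25.5
position: [0.5871, 0.2165, 0.081]
tcp_rot: [[0.865, -0.015, 0.501], [-0.018, -1.0, 0.001], [0.501, -0.01, -0.865]]
force: [-0.4, 0.7, -1.9]
opening: 0.589
grasp_force: 30.0
[.6013,.218,.0446] total [-0.59 -0.13  3.86] 1 rows of [-0.59 -0.13  3.86]
[ 13.5  35.7 110.9 -59.1   7.8 161.7] [0.5871 0.2165 0.081 ] 25.5
```

```bash
python3 -m jog '[{"tx":0,"ty":0,"tz":0,"roll":-0.1,"jaw":0.5},{"tx":-0.15,"ty":0,"tz":0.8,"roll":0,"jaw":0.5},{"tx":-0.15,"ty":0,"tz":0.8,"roll":0,"jaw":0.5},{"tx":0,"ty":0,"tz":0,"roll":0,"jaw":0.5}]'; python3 go.py "[.6013,.218,.0446]"
```

```text
time_s: 25.9
position: [0.5933, 0.2174, 0.0667]
tcp_rot: [[0.864, 0.072, 0.499], [0.082, -0.997, 0.002], [0.497, 0.039, -0.867]]
force: [-0.7, -0.0, -2.2]
opening: 0.589
grasp_force: 30.0
[.6013,.218,.0446] total [-0.4  -0.09  2.31] 1 rows of [-0.4  -0.09  2.31]
[ 13.4  37.5 110.4 -66.6   7.1 163.4] [0.5933 0.2174 0.0667] 25.9
```

```bash
python3 -m jog '[{"tx":-0.2,"ty":0,"tz":0.8,"roll":-0.03,"jaw":0.5},{"tx":-0.2,"ty":0,"tz":0.6,"roll":0,"jaw":0.5},{"tx":0,"ty":0,"tz":0,"roll":0,"jaw":0.5}]'; python3 go.py "[.6013,.218,.0446]"
```

```text
time_s: 26.2
position: [0.5991, 0.2179, 0.0552]
tcp_rot: [[0.864, 0.099, 0.493], [0.112, -0.994, 0.003], [0.491, 0.053, -0.87]]
force: [0.3, -1.0, -1.9]
opening: 0.585
grasp_force: 30.0
[.6013,.218,.0446] total [-0.33 -0.04  1.03] 1 rows of [-0.33 -0.04  1.03]
[ 13.2  39.  109.6 -68.5   6.8 163.4] [0.5991 0.2179 0.0552] 26.2
```

```bash
python3 -m jog '[{"tx":-0.25,"ty":0,"tz":0.5,"roll":0,"jaw":0.5},{"tx":-0.25,"ty":0,"tz":0.5,"roll":-0.02,"jaw":0.5},{"tx":0,"ty":0,"tz":0,"roll":0,"jaw":0.5}]'; python3 go.py "[.6013,.218,.0446]"
```

```text
time_s: 26.5
position: [0.6016, 0.2181, 0.0462]
tcp_rot: [[0.865, 0.118, 0.487], [0.134, -0.991, 0.003], [0.483, 0.063, -0.873]]
force: [-0.5, 0.4, -1.6]
opening: 0.59
grasp_force: 30.0
[.6013,.218,.0446] total [-0.1  -0.01  0.12] 1 rows of [-0.1  -0.01  0.12]
[ 13.1  40.  109.1 -69.8   6.6 163.5] [0.6016 0.2181 0.0462] 26.5
```

```bash
python3 -m jog '[{"tx":-0.15,"ty":0,"tz":0.25,"roll":0,"jaw":0.5},{"tx":0,"ty":0,"tz":0,"roll":0,"jaw":0.5}]'; python3 -m jog '[{"tx":-0.1,"ty":0,"tz":0.15,"roll":0,"jaw":0.5},{"tx":0,"ty":0,"tz":0,"roll":0,"jaw":0.5}]'
```

```text
time_s: 26.7
position: [0.6021, 0.2182, 0.0444]
tcp_rot: [[0.866, 0.118, 0.486], [0.133, -0.991, 0.003], [0.482, 0.062, -0.874]]
force: [-0.1, -0.1, -2.0]
opening: 0.587
grasp_force: 30.0
time_s: 26.9
position: [0.6026, 0.2182, 0.0437]
tcp_rot: [[0.866, 0.118, 0.486], [0.133, -0.991, 0.003], [0.482, 0.062, -0.874]]
force: [-0.9, -0.0, 1.7]
opening: 0.586
grasp_force: 29.9
```

Touched down on the floor (force −2 → +1.7 N), so I'm releasing.

```bash
python3 -m jog '[{"tx":0,"ty":0,"tz":0,"roll":0,"jaw":0.65},{"tx":0,"ty":0,"tz":0,"roll":0,"jaw":0.75},{"tx":0,"ty":0,"tz":0,"roll":0,"jaw":0.9},{"tx":0,"ty":0,"tz":0,"roll":0,"jaw":1},{"tx":0,"ty":0,"tz":0,"roll":0,"jaw":1},{"tx":0,"ty":0,"tz":0,"roll":0,"jaw":1}]'
sed -e 's/\.578,-\.265,\.05/.584,.219,.05/; s/\.58,-\.265,\.01/.584,.219,.008/g' fit.py > fit2.py; python3 fit2.py
```

```text
time_s: 27.5
position: [0.6025, 0.2182, 0.0433]
tcp_rot: [[0.866, 0.118, 0.485], [0.133, -0.991, 0.003], [0.481, 0.062, -0.874]]
force: [0.1, 0.5, 0.4]
opening: 0.975
grasp_force: 0.0
scene 0.86 [126.5, 236.6, 33.1, 29.6] green frac 0.0
scene 0.75 [176.7, 188.8, 31.3, 49.2] green frac 0.0
wrist 0.75 [278.4, 265.3, 94.6, 21.8] green frac 0.0
top 0.97 [427.7, 299.8, 33.0, 25.2] green frac 0.0
top 0.61 [453.6, 228.7, 37.0, 23.6] green frac 0.0
base [ 0.666  0.136 -0.442] axis [-0.11  0.79  0.6 ] top [ 0.657  0.2   -0.394] cost 0.406
27.5 [0.60245994 0.21822594 0.04330561]
```

```bash
python3 -m jog '[{"tx":0,"ty":0,"tz":-1,"roll":0,"jaw":1},{"tx":0,"ty":0,"tz":-2,"roll":0,"jaw":1},{"tx":0,"ty":0,"tz":-3,"roll":0,"jaw":1},{"tx":0,"ty":0,"tz":-4,"roll":0,"jaw":1},{"tx":0,"ty":0,"tz":-4,"roll":0,"jaw":1},{"tx":0,"ty":0,"tz":-4,"roll":0,"jaw":1},{"tx":0,"ty":0,"tz":0,"roll":0,"jaw":1}]'
sed -i 's/for n in("scene","wrist","top")/for n in("wrist",)/' fit2.py; python3 fit2.py
python3 - <<'E'
from h import *
s=read_state(); c=capture("wrist"); save(c,"w8.png")
print([(round(d["p"],2),atz(c,*d["point"],.008,s).round(4)) for d in landmark_of("wrist","green_tin")])
print("lid",[(round(d["p"],2),d["point"]) for d in landmark_of("wrist","lid_edge")],proj(c,np.array([[.599,.1974,.2293]]),s))
E
```

```text
time_s: 28.5
position: [0.5149, 0.2185, 0.2054]
tcp_rot: [[0.863, 0.118, 0.491], [0.133, -0.991, 0.005], [0.488, 0.061, -0.871]]
force: [1.3, 0.0, 0.5]
opening: 0.998
grasp_force: 0.0
[(0.65, array([0.5829, 0.2084, 0.008 ]))]
lid [(0.63, [118.0, 374.8])] [[126.61194275 373.72689174]]Traceback (most recent call last):
  File "fit2.py", line 26, in <module>
    r=minimize(cost,[.584,.219,.008,t,0],method="Nelder-Mead",options=dict(initial_simplex=np.array([.584,.219,.008,t,0])+np.vstack([np.zeros(5),np.diag([.02,.02,.01,.3,.3])]),maxiter=500))
    res = _minimize_neldermead(fun, x0, args, callback, bounds=bounds,
                               **options)
    fsim[k] = func(sim[k])
              ~~~~^^^^^^^^
    fx = function(np.copy(x), *(wrapper_args + args))
  File "fit2.py", line 23, in cost
    return t/len(V)
           ~^~~~~~~
ZeroDivisionError: division by zero
```

```bash
python3 fit2.py
python3 - <<'E'
from h import *
s=read_state(); c=capture("wrist")
a=np.linspace(0,2*np.pi,60); P=np.concatenate([np.stack([.583+.026*np.cos(a),.218+.026*np.sin(a),z+0*a],1) for z in(.008,.088)])
p=proj(c,P,s); print("expected",p.min(0)[::-1],(p.max(0)-p.min(0))[::-1]); print([(d["p"],d["bbox"]) for d in trace("wrist","green_tin")])
h=cv2.cvtColor(c["img"],cv2.COLOR_RGB2HSV); m=cv2.inRange(h,(55,60,20),(100,255,180)); n,l,st,ce=cv2.connectedComponentsWithStats(m); print([x.tolist() for x in st[1:] if x[4]>150])
E
```

```text
wrist 0.79 [291.4, 192.6, 57.3, 68.1] green frac 0.0
base [0.584 0.213 0.01 ] axis [-0.05  0.02  1.  ] top [0.581 0.214 0.089] cost 0.028
28.75 [0.51499845 0.21730029 0.19928893]
expected [284.06529521 188.54702814] [60.10774268 71.81590992]
[(0.68, [291.9, 192.6, 58.4, 65.7])]
[[292, 200, 58, 47, 543]]
```

The tin stands at chest (0.008, 0.016), upright and released. Next I retreat, flip the roll for joint-6 margin, and close the jaws.

```bash
python3 -m jog '[{"tx":0,"ty":0,"tz":-4,"roll":0,"jaw":1},{"tx":0,"ty":0,"tz":-4,"roll":0,"jaw":0.5},{"tx":1,"ty":0,"tz":-3,"roll":0,"jaw":0},{"tx":0,"ty":0,"tz":0,"roll":-0.1496,"jaw":0},{"tx":0,"ty":0,"tz":0,"roll":-0.1496,"jaw":0},{"tx":0,"ty":0,"tz":0,"roll":-0.1496,"jaw":0},{"tx":0,"ty":0,"tz":0,"roll":-0.1496,"jaw":0},{"tx":0,"ty":0,"tz":0,"roll":-0.1496,"jaw":0}]' | head -3;python3 -m jog '[{"tx":0,"ty":0,"tz":0,"roll":-0.1496,"jaw":0},{"tx":0,"ty":0,"tz":0,"roll":-0.1496,"jaw":0},{"tx":0,"ty":0,"tz":0,"roll":-0.1496,"jaw":0},{"tx":0,"ty":0,"tz":0,"roll":-0.1496,"jaw":0},{"tx":0,"ty":0,"tz":0,"roll":-0.1496,"jaw":0},{"tx":0,"ty":0,"tz":0,"roll":-0.1496,"jaw":0},{"tx":0,"ty":0,"tz":0,"roll":-0.1496,"jaw":0},{"tx":0,"ty":0,"tz":0,"roll":-0.1496,"jaw":0}]' | head -3;python3 -m jog '[{"tx":0,"ty":0,"tz":0,"roll":-0.1496,"jaw":0},{"tx":0,"ty":0,"tz":0,"roll":-0.1496,"jaw":0},{"tx":0,"ty":0,"tz":0,"roll":-0.1496,"jaw":0},{"tx":0,"ty":0,"tz":0,"roll":-0.1496,"jaw":0},{"tx":0,"ty":0,"tz":0,"roll":-0.1496,"jaw":0},{"tx":0,"ty":0,"tz":0,"roll":-0.1496,"jaw":0},{"tx":0,"ty":0,"tz":0,"roll":-0.1496,"jaw":0},{"tx":0,"ty":0,"tz":0,"roll":0,"jaw":0}]'
cat > gc.py <<'E'
import sys,numpy as np
from rig import read_state
s=read_state(); R=np.array(s["tcp_rot"]); o=R@[.0095,0,-.02]; p=np.array(s["position"])+o
print("C now",p.round(4),"F",np.round(s["force"],1))
for a in sys.argv[1:]:
    q=np.array(eval(a),float); d=(q-p)@R*100; n=max(1,int(np.ceil(np.linalg.norm(d)/4.8))); print(a,"total",np.round(d,2),n,"rows of",np.round(d/n,2)); p=q
print(np.round(s["joint_positions"],1),s["time_s"],s["opening"])
E
python3 gc.py "[.55,.26,.38]" "[.64,.26,.32]" "[.626,.26,.23]"
```

```text
time_s: 29.75
position: [0.4704, 0.2185, 0.301]
tcp_rot: [[0.551, 0.679, 0.484], [0.776, -0.631, 0.002], [0.307, 0.374, -0.875]]
time_s: 30.55
position: [0.4704, 0.2185, 0.3009]
tcp_rot: [[-0.431, 0.762, 0.484], [0.871, 0.491, 0.002], [-0.236, 0.422, -0.875]]
time_s: 31.35
position: [0.4704, 0.2185, 0.301]
tcp_rot: [[-0.875, 0.013, 0.484], [0.016, 1.0, 0.002], [-0.484, 0.01, -0.875]]
force: [0.1, -1.1, 0.2]
opening: 0.007
grasp_force: 0.0
C now [0.4524 0.2186 0.3139] F [ 0.1 -1.1  0.2]
[.55,.26,.38] total [-11.68   4.33  -1.05] 3 rows of [-3.89  1.44 -0.35]
[.64,.26,.32] total [-4.97  0.06  9.61] 3 rows of [-1.66  0.02  3.2 ]
[.626,.26,.23] total [ 5.58 -0.11  7.2 ] 2 rows of [ 2.79 -0.05  3.6 ]
[ 17.9   6.1 109.8 -14.   37.1 -62. ] 31.35 0.006873196630634177
```

```bash
python3 -m jog '[{"tx":-3.89,"ty":1.44,"tz":-0.35,"roll":0,"jaw":0},{"tx":-3.89,"ty":1.44,"tz":-0.35,"roll":0,"jaw":0},{"tx":-3.89,"ty":1.44,"tz":-0.35,"roll":0,"jaw":0},{"tx":-1.66,"ty":0,"tz":3.2,"roll":0,"jaw":0},{"tx":-1.66,"ty":0,"tz":3.2,"roll":0,"jaw":0},{"tx":-1.66,"ty":0,"tz":3.2,"roll":0,"jaw":0},{"tx":0,"ty":0,"tz":0,"roll":0,"jaw":0}]'; python3 gc.py "[.630,.26,.235]" "[.6065,.26,.2166]"
```

```text
time_s: 32.05
position: [0.6596, 0.2582, 0.3029]
tcp_rot: [[-0.877, 0.018, 0.48], [0.02, 1.0, 0.0], [-0.48, 0.01, -0.877]]
force: [-1.0, -0.7, -0.7]
opening: 0.007
grasp_force: 0.0
C now [0.6417 0.2584 0.3159] F [-1.  -0.7 -0.7]
[.630,.26,.235] total [4.91 0.06 6.54] 2 rows of [2.46 0.03 3.27]
[.6065,.26,.2166] total [ 2.94 -0.06  0.49] 1 rows of [ 2.94 -0.06  0.49]
[ 15.8  21.9  86.5 -10.8  44.4 -67.1] 32.05 0.007045321128042139
```

```bash
python3 -m jog '[{"tx":2.46,"ty":0,"tz":3.27,"roll":0,"jaw":0},{"tx":2.46,"ty":0,"tz":3.27,"roll":0,"jaw":0},{"tx":0.7,"ty":0,"tz":0.1,"roll":0,"jaw":0},{"tx":0.7,"ty":0,"tz":0.1,"roll":0,"jaw":0},{"tx":0.7,"ty":0,"tz":0.1,"roll":0,"jaw":0},{"tx":0,"ty":0,"tz":0,"roll":0,"jaw":0}]'; python3 gc.py "[.6065,.26,.2166]" "[.592,.26,.210]" "[.576,.26,.2015]" "[.5512,.26,.1819]" "[.5307,.26,.1579]"
```

```text
time_s: 32.65
position: [0.6297, 0.2612, 0.216]
tcp_rot: [[-0.873, 0.013, 0.487], [0.016, 1.0, 0.004], [-0.487, 0.011, -0.873]]
force: [-0.3, -0.7, 0.8]
opening: 0.008
grasp_force: 0.0
C now [0.6117 0.2613 0.2289] F [-0.3 -0.7  0.8]
[.6065,.26,.2166] total [ 1.05 -0.15  0.82] 1 rows of [ 1.05 -0.15  0.82]
[.592,.26,.210] total [ 1.59 -0.03 -0.13] 1 rows of [ 1.59 -0.03 -0.13]
[.576,.26,.2015] total [ 1.81 -0.03 -0.04] 1 rows of [ 1.81 -0.03 -0.04]
[.5512,.26,.1819] total [ 3.12 -0.05  0.5 ] 1 rows of [ 3.12 -0.05  0.5 ]
[.5307,.26,.1579] total [ 2.96 -0.05  1.1 ] 1 rows of [ 2.96 -0.05  1.1 ]
[ 17.   25.7  96.3 -15.7  30.8 -60.6] 32.65 0.00817169060472109
```

```bash
python3 -m jog '[{"tx":0,"ty":0,"tz":1,"roll":0,"jaw":0},{"tx":0.7,"ty":0,"tz":0,"roll":0,"jaw":0},{"tx":0.7,"ty":0,"tz":0,"roll":0,"jaw":0},{"tx":0.5,"ty":0,"tz":0,"roll":0,"jaw":0}]'; python3 gc.py ;python3 -m jog '[{"tx":0.5,"ty":0,"tz":0,"roll":0,"jaw":0},{"tx":0.5,"ty":0,"tz":0,"roll":0,"jaw":0},{"tx":0.5,"ty":0,"tz":0,"roll":0,"jaw":0}]'; python3 gc.py  "[.576,.26,.2015]" "[.5512,.26,.1819]" "[.5307,.26,.1579]"
```

```text
time_s: 33.05
position: [0.6189, 0.2613, 0.1974]
tcp_rot: [[-0.873, 0.012, 0.488], [0.016, 1.0, 0.004], [-0.488, 0.011, -0.873]]
force: [1.9, -0.8, 3.9]
opening: 0.007
grasp_force: 1.7
C now [0.6009 0.2614 0.2103] F [ 1.9 -0.8  3.9]
[ 17.3  26.6  98.7 -17.8  27.7 -58. ] 33.05 0.0071869750276336965
time_s: 33.35
position: [0.6047, 0.2614, 0.1892]
tcp_rot: [[-0.874, 0.013, 0.486], [0.016, 1.0, 0.003], [-0.485, 0.01, -0.874]]
force: [1.6, -0.3, 3.9]
opening: 0.005
grasp_force: 1.6
C now [0.5866 0.2614 0.2021] F [ 1.6 -0.3  3.9]
[.576,.26,.2015] total [ 0.95 -0.16 -0.47] 1 rows of [ 0.95 -0.16 -0.47]
[.5512,.26,.1819] total [ 3.12 -0.05  0.51] 1 rows of [ 3.12 -0.05  0.51]
[.5307,.26,.1579] total [ 2.96 -0.05  1.1 ] 1 rows of [ 2.96 -0.05  1.1 ]
[ 17.8  26.5 100.7 -19.3  26.2 -55.9] 33.35 0.004539424811371589
```

The lid is moving under about 4 N. I'll continue around the arc.

```bash
python3 -m jog '[{"tx":1.1,"ty":0,"tz":0,"roll":0,"jaw":0},{"tx":1.1,"ty":0,"tz":0.05,"roll":0,"jaw":0},{"tx":1.1,"ty":0,"tz":0.1,"roll":0,"jaw":0},{"tx":1.1,"ty":0,"tz":0.1,"roll":0,"jaw":0}]'; python3 gc.py  "[.5307,.26,.1579]" "[.5155,.26,.1302]" "[.506,.26,.100]"
```

```text
time_s: 33.75
position: [0.5663, 0.262, 0.1644]
tcp_rot: [[-0.875, 0.013, 0.484], [0.016, 1.0, 0.003], [-0.484, 0.01, -0.875]]
force: [2.0, -0.0, 0.9]
opening: 0.007
grasp_force: 1.0
C now [0.5483 0.2621 0.1773] F [ 2.  -0.   0.9]
[.5307,.26,.1579] total [ 2.47 -0.25  0.84] 1 rows of [ 2.47 -0.25  0.84]
[.5155,.26,.1302] total [ 2.67 -0.05  1.69] 1 rows of [ 2.67 -0.05  1.69]
[.506,.26,.100] total [ 2.29 -0.04  2.18] 1 rows of [ 2.29 -0.04  2.18]
[ 19.3  26.7 106.4 -25.7  21.3 -47.8] 33.75 0.006916832542845891
```

```bash
python3 -m jog '[{"tx":1.2,"ty":0,"tz":0.45,"roll":0,"jaw":0},{"tx":1.2,"ty":0,"tz":0.45,"roll":0,"jaw":0},{"tx":1.2,"ty":0,"tz":0.75,"roll":0,"jaw":0}]'; python3 gc.py "[.5155,.26,.1302]" "[.506,.26,.100]"
```

```text
time_s: 34.05
position: [0.542, 0.2622, 0.1324]
tcp_rot: [[-0.876, 0.013, 0.483], [0.016, 1.0, 0.002], [-0.483, 0.009, -0.876]]
force: [0.4, -1.6, 3.3]
opening: 0.006
grasp_force: 1.2
C now [0.5241 0.2623 0.1454] F [ 0.4 -1.6  3.3]
[.5155,.26,.1302] total [ 1.48 -0.26  0.91] 1 rows of [ 1.48 -0.26  0.91]
[.506,.26,.100] total [ 2.29 -0.04  2.19] 1 rows of [ 2.29 -0.04  2.19]
[ 20.4  29.  110.5 -36.6  16.2 -35.6] 34.05 0.005703416676748024
```

```bash
python3 -m jog '[{"tx":0.75,"ty":0,"tz":0.5,"roll":0,"jaw":0},{"tx":0.75,"ty":0,"tz":0.5,"roll":0,"jaw":0},{"tx":0.6,"ty":0,"tz":0.55,"roll":0,"jaw":0},{"tx":0.6,"ty":0,"tz":0.55,"roll":0,"jaw":0}]'; python3 gc.py "[.506,.26,.105]" "[.506,.26,.098]"
```

```text
time_s: 34.45
position: [0.5283, 0.2622, 0.1005]
tcp_rot: [[-0.876, 0.014, 0.482], [0.016, 1.0, 0.001], [-0.481, 0.008, -0.876]]
force: [0.7, -1.4, 1.6]
opening: 0.001
grasp_force: 0.9
C now [0.5103 0.2624 0.1135] F [ 0.7 -1.4  1.6]
[.506,.26,.105] total [ 0.78 -0.25  0.54] 1 rows of [ 0.78 -0.25  0.54]
[.506,.26,.098] total [ 0.34 -0.01  0.61] 1 rows of [ 0.34 -0.01  0.61]
[ 21.   32.1 113.3 -53.4  12.4 -17.7] 34.45 0.00134835763628024
```

```bash
python3 -m jog '[{"tx":0.4,"ty":0,"tz":0.35,"roll":0,"jaw":0},{"tx":0.3,"ty":0,"tz":0.35,"roll":0,"jaw":0},{"tx":0,"ty":0,"tz":0,"roll":0,"jaw":0}]'; python3 gc.py; python3 -m jog '[{"tx":0.15,"ty":0,"tz":0.25,"roll":0,"jaw":0},{"tx":0,"ty":0,"tz":0,"roll":0,"jaw":0}]'; python3 gc.py; python3 -m jog '[{"tx":0.15,"ty":0,"tz":0.25,"roll":0,"jaw":0},{"tx":0,"ty":0,"tz":0,"roll":0,"jaw":0}]'; python3 gc.py
```

```text
time_s: 34.75
position: [0.5255, 0.2625, 0.0908]
tcp_rot: [[-0.877, 0.013, 0.481], [0.015, 1.0, 0.001], [-0.481, 0.008, -0.877]]
force: [-1.0, 0.4, 0.3]
opening: 0.007
grasp_force: 0.0
C now [0.5076 0.2626 0.1037] F [-1.   0.4  0.3]
[ 21.2  33.2 113.9 -60.   11.5 -10.9] 34.75 0.007375142664893633
time_s: 34.95
position: [0.5261, 0.2628, 0.0887]
tcp_rot: [[-0.876, 0.013, 0.482], [0.016, 1.0, 0.002], [-0.482, 0.009, -0.876]]
force: [0.3, -0.3, -0.0]
opening: 0.007
grasp_force: 0.2
C now [0.5082 0.263  0.1016] F [ 0.3 -0.3 -0. ]
[ 21.2  33.5 113.9 -61.9  11.3  -8.9] 34.95 0.0070116003028960466
time_s: 35.15
position: [0.5267, 0.263, 0.0876]
tcp_rot: [[-0.874, 0.013, 0.485], [0.016, 1.0, 0.002], [-0.485, 0.009, -0.874]]
force: [-5.8, -1.5, 9.5]
opening: 0.006
grasp_force: 5.3
C now [0.5087 0.2631 0.1005] F [-5.8 -1.5  9.5]
[ 21.2  33.7 114.  -63.9  11.1  -6.9] 35.15 0.0061195380947854485
```

```bash
python3 -m jog '[{"tx":0.15,"ty":0,"tz":0.15,"roll":0,"jaw":0},{"tx":0,"ty":0,"tz":0,"roll":0,"jaw":0},{"tx":0,"ty":0,"tz":0,"roll":0,"jaw":0}]'; python3 gc.py; python3 -m jog '[{"tx":-1,"ty":0,"tz":-2,"roll":0,"jaw":0},{"tx":0,"ty":0,"tz":-4,"roll":0,"jaw":0},{"tx":0,"ty":0,"tz":-4,"roll":0,"jaw":0},{"tx":0,"ty":0,"tz":-4,"roll":0,"jaw":0},{"tx":0,"ty":0,"tz":-4,"roll":0,"jaw":0},{"tx":0,"ty":0,"tz":0,"roll":0,"jaw":0}]'
python3 - <<'E'
from h import *
s=read_state(); ims={n:capture(n) for n in("scene","top")}
for n,c in ims.items():
  for t in("lid_edge","clamp_end"): print(n,t,[(round(d["p"],2),np.round(d["point"],1).tolist()) for d in landmark_of(n,t)][:3])
  c0,s0=np.cos(.026),np.sin(.026)
  f=lambda P:np.array([.5764+c0*P[0]-s0*P[1],.1968+s0*P[0]+c0*P[1],P[2]])
  print(n,"pred shut edge",proj(c,np.array([f([-.085,0,.1])]))[0].round(1), "clamp 1.84",proj(c,np.array([f([-.1171,-.085,.1804])]))[0].round(1))
E
python3 gc.py
```

```text
time_s: 35.45
position: [0.5268, 0.2631, 0.0874]
tcp_rot: [[-0.873, 0.013, 0.488], [0.016, 1.0, 0.002], [-0.488, 0.01, -0.873]]
force: [-8.0, -1.9, 20.8]
opening: 0.003
grasp_force: 10.2
C now [0.5087 0.2632 0.1002] F [-8.  -1.9 20.8]
[ 21.2  33.7 114.1 -65.6  11.1  -5.1] 35.45 0.002814625093145486
time_s: 36.05
position: [0.4479, 0.2638, 0.2491]
tcp_rot: [[-0.871, 0.011, 0.491], [0.017, 1.0, 0.006], [-0.491, 0.014, -0.871]]
force: [0.1, 0.4, 0.2]
opening: 0.005
grasp_force: 0.0
scene lid_edge [(0.74, [188.4, 446.2])]
scene clamp_end [(0.78, [145.7, 405.3])]
scene pred shut edge [189.9 445.8] clamp 1.84 [148.4 405.9]
top lid_edge [(0.96, [298.8, 197.6])]
top clamp_end [(0.64, [317.2, 233.3])]
top pred shut edge [298.8 198.6] clamp 1.84 [316.  232.1]
C now [0.4306 0.2623 0.2559] F [-0.3 -0.5 -1.2]
[ 25.5  12.3 113.5 -24.4  30.  -45. ] 36.35 -0.00015246546803054136
```

The lid is shut, confirmed in both cameras, and the clamp is still up at about 1.84 rad. Next I go to the robot side of the clamp.

```bash
sed 's/R@\[.0095,0,-.02\]/R@[0,0,-.02]/; s/C now/E now/' gc.py > ge.py; python3 ge.py "[.425,.110,.25]" "[.435,.110,.155]"
```

```text
E now [0.4389 0.2621 0.2605] F [-0.3 -0.5 -1.2]
[.425,.110,.25] total [  1.48 -15.24   0.24] 4 rows of [ 0.37 -3.81  0.06]
[.435,.110,.155] total [ 3.71 -0.06  8.8 ] 2 rows of [ 1.85 -0.03  4.4 ]
[ 25.5  12.3 113.5 -24.4  30.  -45. ] 36.35 -0.00015246546803054136
```

```bash
python3 -m jog '[{"tx":0.37,"ty":-3.81,"tz":0.06,"roll":0,"jaw":0},{"tx":0.37,"ty":-3.81,"tz":0.06,"roll":0,"jaw":0},{"tx":0.37,"ty":-3.81,"tz":0.06,"roll":0,"jaw":0},{"tx":0.37,"ty":-3.81,"tz":0.06,"roll":0,"jaw":0},{"tx":0,"ty":0,"tz":0,"roll":0,"jaw":0}]'; python3 ge.py "[.430,.110,.19]" "[.435,.110,.155]"
```

```text
time_s: 36.85
position: [0.4351, 0.1147, 0.2325]
tcp_rot: [[-0.877, 0.02, 0.48], [0.022, 1.0, -0.001], [-0.48, 0.01, -0.877]]
force: [-0.1, 0.4, -0.6]
opening: 0.007
grasp_force: 0.0
E now [0.4255 0.1147 0.2501] F [-0.1  0.4 -0.6]
[.430,.110,.19] total [ 2.48 -0.52  5.49] 2 rows of [ 1.24 -0.26  2.74]
[.435,.110,.155] total [ 1.24 -0.02  3.31] 1 rows of [ 1.24 -0.02  3.31]
[  0.8   5.7 125.   -1.2  20.6 -86.9] 36.85 0.0068906687661308445
```

```bash
python3 -m jog '[{"tx":1.24,"ty":-0.2,"tz":2.74,"roll":0,"jaw":0},{"tx":1.24,"ty":-0.2,"tz":2.74,"roll":0,"jaw":0},{"tx":0.4,"ty":0,"tz":1.1,"roll":0,"jaw":0},{"tx":0.4,"ty":0,"tz":1.1,"roll":0,"jaw":0},{"tx":0,"ty":0,"tz":0,"roll":0,"jaw":0}]'; python3 ge.py "[.435,.110,.155]" "[.4594,.110,.155]" "[.494,.110,.155]"
```

```text
time_s: 37.35
position: [0.4437, 0.1154, 0.1488]
tcp_rot: [[-0.877, 0.012, 0.48], [0.015, 1.0, 0.003], [-0.479, 0.01, -0.878]]
force: [-0.3, 0.1, 0.6]
opening: 0.004
grasp_force: 0.0
E now [0.4341 0.1153 0.1664] F [-0.3  0.1  0.6]
[.435,.110,.155] total [ 0.45 -0.54  1.04] 1 rows of [ 0.45 -0.54  1.04]
[.4594,.110,.155] total [-2.14  0.03  1.17] 1 rows of [-2.14  0.03  1.17]
[.494,.110,.155] total [-3.04  0.04  1.66] 1 rows of [-3.04  0.04  1.66]
[  0.7  19.1 130.9  -5.8   1.4 -82.7] 37.35 0.003776568274734183
```

```bash
python3 -m jog '[{"tx":-1,"ty":-0.25,"tz":0.5,"roll":0,"jaw":0},{"tx":-1,"ty":-0.25,"tz":0.5,"roll":0,"jaw":0},{"tx":-0.6,"ty":0,"tz":0.3,"roll":0,"jaw":0},{"tx":-0.6,"ty":0,"tz":0.3,"roll":0,"jaw":0}]'; python3 ge.py "[.4737,.110,.165]" "[.494,.110,.160]" "[.509,.110,.151]"
```

```text
time_s: 37.75
position: [0.4771, 0.1102, 0.1515]
tcp_rot: [[-0.878, 0.012, 0.479], [0.015, 1.0, 0.004], [-0.479, 0.011, -0.878]]
force: [-6.4, 1.5, 3.4]
opening: 0.005
grasp_force: 2.9
E now [0.4676 0.1101 0.1691] F [-6.4  1.5  3.4]
[.4737,.110,.165] total [-0.34 -0.01  0.65] 1 rows of [-0.34 -0.01  0.65]
[.494,.110,.160] total [-1.54  0.02  1.41] 1 rows of [-1.54  0.02  1.41]
[.509,.110,.151] total [-0.89  0.01  1.51] 1 rows of [-0.89  0.01  1.51]
[ -0.4  20.  126.7   4.6   4.7 -94. ] 37.75 0.004691337900234645
```

Contact with the clamp, and it's moving at about 7 N. Following its arc.

```bash
python3 -m jog '[{"tx":-0.5,"ty":0,"tz":0.6,"roll":0,"jaw":0},{"tx":-0.75,"ty":0,"tz":0.7,"roll":0,"jaw":0},{"tx":-0.75,"ty":0,"tz":0.7,"roll":0,"jaw":0}]'; python3 ge.py "[.494,.110,.160]" "[.509,.110,.151]" "[.5214,.110,.139]"
```

```text
time_s: 38.05
position: [0.5056, 0.1101, 0.1446]
tcp_rot: [[-0.876, 0.011, 0.482], [0.015, 1.0, 0.004], [-0.482, 0.01, -0.876]]
force: [-4.4, 3.8, 4.7]
opening: 0.007
grasp_force: 3.2
E now [0.4959 0.11   0.1622] F [-4.4  3.8  4.7]
[.494,.110,.160] total [ 0.27 -0.01  0.1 ] 1 rows of [ 0.27 -0.01  0.1 ]
[.509,.110,.151] total [-0.88  0.01  1.51] 1 rows of [-0.88  0.01  1.51]
[.5214,.110,.139] total [-0.51  0.    1.65] 1 rows of [-0.51  0.    1.65]
[ -0.3  22.4 123.6   4.1   5.2 -93.6] 38.05 0.007393105833115269
```

```bash
python3 -m jog '[{"tx":-0.3,"ty":0,"tz":0.8,"roll":0,"jaw":0},{"tx":-0.3,"ty":0,"tz":0.8,"roll":0,"jaw":0},{"tx":-0.25,"ty":0,"tz":0.8,"roll":0,"jaw":0},{"tx":-0.25,"ty":0,"tz":0.8,"roll":0,"jaw":0}]'; python3 ge.py "[.5214,.110,.139]" "[.532,.110,.128]" "[.5354,.110,.1162]"
```

```text
time_s: 38.45
position: [0.5344, 0.11, 0.1239]
tcp_rot: [[-0.872, 0.011, 0.489], [0.015, 1.0, 0.003], [-0.489, 0.01, -0.872]]
force: [-2.3, 2.9, 6.8]
opening: 0.003
grasp_force: 3.3
E now [0.5246 0.11   0.1413] F [-2.3  2.9  6.8]
[.5214,.110,.139] total [ 0.39 -0.    0.05] 1 rows of [ 0.39 -0.    0.05]
[.532,.110,.128] total [-0.39  0.    1.48] 1 rows of [-0.39  0.    1.48]
[.5354,.110,.1162] total [ 0.28 -0.01  1.2 ] 1 rows of [ 0.28 -0.01  1.2 ]
[ -0.3  26.7 121.3   7.2   2.8 -96.6] 38.45 0.003479672305413385
```

```bash
python3 -m jog '[{"tx":0.05,"ty":0,"tz":0.6,"roll":0,"jaw":0},{"tx":0.1,"ty":0,"tz":0.6,"roll":0,"jaw":0},{"tx":0.1,"ty":0,"tz":0.6,"roll":0,"jaw":0}]'; python3 ge.py "[.5354,.110,.1162]"
```

```text
time_s: 38.75
position: [0.5423, 0.11, 0.1111]
tcp_rot: [[-0.87, 0.011, 0.494], [0.015, 1.0, 0.003], [-0.494, 0.01, -0.87]]
force: [2.1, 2.8, 10.8]
opening: -0.0
grasp_force: 4.7
E now [0.5325 0.1099 0.1285] F [ 2.1  2.8 10.8]
[.5354,.110,.1162] total [0.35 0.   1.22] 1 rows of [0.35 0.   1.22]
[  -0.3   28.8  121.    29.1    0.7 -118.6] 38.75 -0.00018781063055201642
```

```bash
python3 -m jog '[{"tx":0.2,"ty":0,"tz":0.4,"roll":0,"jaw":0},{"tx":0.2,"ty":0,"tz":0.4,"roll":0,"jaw":0},{"tx":0,"ty":0,"tz":0,"roll":0,"jaw":0}]'; python3 ge.py "[.5354,.110,.1162]"
```

```text
time_s: 39.05
position: [0.544, 0.1111, 0.1039]
tcp_rot: [[-0.872, 0.014, 0.49], [0.016, 1.0, 0.0], [-0.49, 0.008, -0.872]]
force: [2.8, -2.3, 6.9]
opening: 0.007
grasp_force: 3.0
E now [0.5342 0.1111 0.1214] F [ 2.8 -2.3  6.9]
[.5354,.110,.1162] total [ 0.15 -0.11  0.51] 1 rows of [ 0.15 -0.11  0.51]
[   0.    29.8  120.8   33.1   -0.  -122.2] 39.05 0.006874351032683897
```

```bash
python3 -m jog '[{"tx":-0.9,"ty":0,"tz":0.3,"roll":0,"jaw":0},{"tx":-0.9,"ty":0,"tz":0.45,"roll":0,"jaw":0},{"tx":-0.9,"ty":0,"tz":0.45,"roll":0,"jaw":0},{"tx":0,"ty":0,"tz":0,"roll":0,"jaw":0}]'; python3 ge.py "[.56,.110,.1162]"
```

```text
time_s: 39.45
position: [0.5691, 0.1102, 0.1036]
tcp_rot: [[-0.873, 0.011, 0.487], [0.015, 1.0, 0.004], [-0.487, 0.011, -0.873]]
force: [1.1, -0.1, 0.1]
opening: 0.007
grasp_force: 0.2
E now [0.5593 0.1101 0.1211] F [ 1.1 -0.1  0.1]
[.56,.110,.1162] total [ 0.18 -0.02  0.46] 1 rows of [ 0.18 -0.02  0.46]
[ -0.3  30.7 117.4   7.9   2.8 -97.3] 39.45 0.007013240737044627
```

```bash
python3 -m jog '[{"tx":0.1,"ty":0,"tz":0.25,"roll":0,"jaw":0},{"tx":0.1,"ty":0,"tz":0.25,"roll":0,"jaw":0},{"tx":0,"ty":0,"tz":0,"roll":0,"jaw":0}]'; python3 ge.py "[.56,.110,.1162]"
```

```text
time_s: 39.75
position: [0.5695, 0.1101, 0.099]
tcp_rot: [[-0.872, 0.012, 0.489], [0.016, 1.0, 0.004], [-0.489, 0.011, -0.872]]
force: [-1.8, 1.8, 9.6]
opening: 0.003
grasp_force: 5.0
E now [0.5598 0.11   0.1164] F [-1.8  1.8  9.6]
[.56,.110,.1162] total [-0.01 -0.    0.03] 1 rows of [-0.01 -0.    0.03]
[  -0.3   31.3  117.6   11.3    1.8 -100.6] 39.75 0.0028584417029017626
```

```bash
python3 -m jog '[{"tx":0.07,"ty":0,"tz":0.13,"roll":0,"jaw":0},{"tx":0,"ty":0,"tz":0,"roll":0,"jaw":0},{"tx":0,"ty":0,"tz":0,"roll":0,"jaw":0}]'; python3 ge.py
```

```text
time_s: 40.05
position: [0.5697, 0.1102, 0.0986]
tcp_rot: [[-0.871, 0.012, 0.491], [0.016, 1.0, 0.004], [-0.491, 0.011, -0.871]]
force: [-4.7, 0.6, 16.6]
opening: 0.003
grasp_force: 8.5
E now [0.5599 0.1101 0.1161] F [-4.7  0.6 16.6]
[  -0.3   31.4  117.7   12.7    1.6 -102. ] 40.05 0.003266002063434139
```

```bash
python3 -m jog '[{"tx":0.05,"ty":0,"tz":0.08,"roll":0,"jaw":0},{"tx":0,"ty":0,"tz":0,"roll":0,"jaw":0},{"tx":0,"ty":0,"tz":0,"roll":0,"jaw":0},{"tx":0,"ty":0,"tz":0,"roll":0,"jaw":0},{"tx":0,"ty":0,"tz":0,"roll":0,"jaw":0},{"tx":0,"ty":0,"tz":0,"roll":0,"jaw":0},{"tx":0,"ty":0,"tz":0,"roll":0,"jaw":0},{"tx":0,"ty":0,"tz":0,"roll":0,"jaw":0}]'; python3 -m jog '[{"tx":0,"ty":0,"tz":0,"roll":0,"jaw":0},{"tx":0,"ty":0,"tz":0,"roll":0,"jaw":0},{"tx":0,"ty":0,"tz":0,"roll":0,"jaw":0},{"tx":0,"ty":0,"tz":0,"roll":0,"jaw":0},{"tx":0,"ty":0,"tz":0,"roll":0,"jaw":0},{"tx":0,"ty":0,"tz":0,"roll":0,"jaw":0}]'
python3 - <<'E'
from h import *
c0,s0=np.cos(.026),np.sin(.026)
P=np.array([.5764+c0*-.0135+s0*.085,.1968+s0*-.0135-c0*.085,.1115])
for n in("scene","top"):
  c=capture(n); print(n,"pred down",proj(c,P[None])[0].round(1),[(round(d["p"],2),np.round(d["point"],1).tolist()) for d in landmark_of(n,"clamp_end")][:3])
E
```

```text
time_s: 40.85
position: [0.5698, 0.1101, 0.0984]
tcp_rot: [[-0.871, 0.012, 0.492], [0.016, 1.0, 0.004], [-0.492, 0.011, -0.871]]
force: [-6.7, 1.1, 23.1]
opening: 0.012
grasp_force: 11.2
time_s: 41.45
position: [0.5698, 0.1102, 0.0984]
tcp_rot: [[-0.871, 0.012, 0.492], [0.016, 1.0, 0.004], [-0.492, 0.011, -0.871]]
force: [-7.2, 0.6, 22.4]
opening: 0.006
grasp_force: 11.2
scene pred down [206.7 415.4] [(0.59, [203.0, 413.7])]
top pred down [261.9 237.9] []
```

```bash
python3 -m jog '[{"tx":-0.5,"ty":0,"tz":-0.87,"roll":0,"jaw":0},{"tx":-1,"ty":0,"tz":-1.74,"roll":0,"jaw":0},{"tx":-1.5,"ty":0,"tz":-3,"roll":0,"jaw":0},{"tx":-1.5,"ty":0,"tz":-4,"roll":0,"jaw":0},{"tx":-1.5,"ty":0,"tz":-4,"roll":0,"jaw":0},{"tx":-1,"ty":0,"tz":-4,"roll":0,"jaw":0},{"tx":0,"ty":0,"tz":-2,"roll":0,"jaw":0},{"tx":0,"ty":0,"tz":0,"roll":0,"jaw":0}]'
python3 - <<'E'
from h import *
c0,s0=np.cos(.026),np.sin(.026)
f=lambda P:np.array([.5764+c0*P[0]-s0*P[1],.1968+s0*P[0]+c0*P[1],P[2]])
def cl(p): return f([-.0915+.078*np.cos(p)-.005*np.sin(p),-.085,.1065+.078*np.sin(p)+.005*np.cos(p)])
s=read_state()
for n in("scene","top","wrist"):
  c=capture(n); st=s if n=="wrist" else None
  print(n,"phi 0/.06/.2",[proj(c,cl(p)[None],st)[0].round(1).tolist() for p in(0,.06,.2)],"edge",proj(c,f([-.085,0,.1])[None],st)[0].round(1))
  for t in("clamp_end","lid_edge"): print(t,[(round(d["p"],2),np.round(d["point"],1).tolist()) for d in landmark_of(n,t)][:3])
  if n!="wrist":
    print([(round(d["p"],2),np.round(d["point"],1).tolist()) for t in("cup","red_tin","sugar_bowl") for d in landmark_of(n,t)])
E
```

```text
time_s: 42.45
position: [0.5342, 0.1087, 0.3032]
tcp_rot: [[-0.873, 0.011, 0.488], [0.015, 1.0, 0.005], [-0.488, 0.012, -0.873]]
force: [0.2, -1.0, -0.5]
opening: 0.003
grasp_force: 0.0
scene phi 0/.06/.2 [[206.7, 415.4], [204.5, 415.7], [199.1, 416.1]] edge [189.9 445.8]
clamp_end [(0.64, [207.7, 415.1])]
lid_edge [(0.96, [185.5, 447.4]), (0.34, [321.0, 358.8])]
[(0.85, [316.8, 459.4]), (0.85, [318.1, 411.2]), (0.82, [321.5, 301.1]), (0.73, [321.2, 356.7]), (0.74, [314.9, 458.9]), (0.68, [258.1, 329.1]), (0.64, [254.8, 273.9]), (0.86, [326.0, 239.2])]
top phi 0/.06/.2 [[261.9, 237.9], [262.0, 237.4], [262.9, 236.4]] edge [298.8 198.6]
clamp_end [(0.75, [259.9, 236.5])]
lid_edge [(0.62, [294.8, 197.1])]
[(0.97, [175.7, 264.1]), (0.95, [176.2, 228.2]), (0.78, [178.7, 346.4]), (0.56, [176.1, 302.5]), (0.22, [261.4, 367.4]), (0.98, [259.9, 365.7]), (0.86, [260.1, 318.5]), (0.79, [173.6, 393.1])]
wrist phi 0/.06/.2 [[144.2, 315.8], [146.4, 315.9], [150.5, 316.0]] edge [ 71.2 406.5]
clamp_end [(0.74, [150.1, 317.1])]
lid_edge [(0.82, [75.9, 410.6])]
```

The clamp is down, the lid is shut, and the bystanders are where they were. Handing in.

```bash
python3 -c "
from rig import *
print(hand_in())"
```

```text
the job is handed in; nothing more can be done
None
```

I handed the job in at about 42 s, but `hand_in()` returned no verdict: the green tin stands in the back compartment, the lid is shut, the clamp was pressed flat at about 23 N for over a second, and the red tin, cups and sugar bowl measured in place (the first grasp tipped the tin in its tray pocket and I stood it back up; joints 3 and 5 touched the ends of their ranges, joint 3 reading up to 0.04° past).

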